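# Press the crank's spring clip home on a table mill

## Robot

A 6-joint arm with a two-finger parallel gripper is mounted at the origin on a cart in front of the work surface, level with it; the furniture and walls round the work are solid. World frame = base frame: x ahead of the robot, y to its left, z up, the work surface at z = 0. Lengths are in m, angles in rad, forces in N, time in s.
With the tool pointing down it reaches from about 0.35 to 1 m from the base axis. Payload 7.1 kg.
Tool frame: the origin (TCP) lies at the very end of the fingers, on their centre line; the grasp point (between the pads) lies 19 mm behind it; y points along the fingers, x is the direction in which the jaws open and shut, and the axes are right-handed (so a half turn about y gives the same grasp; the last joint's range is limited). The gripper opens to 85 mm and grips with 20 to 120 N. Pads are 22 mm wide; open, the fingers measure 114 mm over their backs; the gripper's body (76 mm by 85 mm) begins 54 mm behind the grasp point. The pads swing forward as they close: fully open they stand 13 mm farther back than shut.
Start: joints at [-1.145, 0.423, 1.63, -0, 1.089, -0.019], TCP at [0.269, -0.564, 0.231] pointing down, gripper open.
Joint ranges: [-3, 3], [-0.9, 2.11], [0.09, 2.58], [-1.31, 4.45], [0.11, 2.69], [-2.54, 2.54]. Speed limits (rad/s): [2.39, 2.39, 3.01, 3.14, 3.14, 3.14].

## Interface

Orientations are given as a unit quaternion [x, y, z, w].
In Python, from station import r, cams gives the robot as it stands.
- The arm moves only by the shell command python3 -m jog 'ROWS'. ROWS is text: rows parted by semicolons, each of 7 numbers parted by spaces: the shift along the tool's x, y, z in m, then the turn, a rotation vector about the tool's x, y, z in rad, then the gripper's target within -1 to 1 (shut at 1, half-way at 0, fully open at -1). A call has 1 to 12 rows; each row shifts and turns the pose as measured when the row begins, along the tool's axes as they then stand; what a row does not reach is not made up. A row lasts 1/10 s, in which the tool goes at most 50 mm and 8.59 degrees, less where a joint would pass 70% of its speed; a pose out of reach is approached as far as the arm can. A call is refused whole if a number of a shift passes 0.05 or a number of a turn 0.15, either way. A call with a gripper value outside its range is refused whole. The fingers move at their own pace and stop on an object; the grip force is fixed at half the most. Time passes only in rows, so rows that do not move let the fingers close. It gives the time, the measured TCP pose, the force and the opening at its end, in the units of the state.
- r.observe(): the state, without advancing time (a new reading comes with each control period).
- cams.camera(name): name is "scene" or "top"; returns a dict with "frame" (480x640x3 uint8, red, green, blue), "vertical_fov" (degrees; the focal length in pixels is half the picture's height over the tangent of half this angle, whatever the lens; pixels are square), "cx", "cy" (the principal point, pixels), "cam_to_world" (4x4, takes a point from camera to world coordinates). Camera axes: x right, y down, z forward; pixel columns grow to the right and rows downward; lengths in m; the calibration is good to about 2 mm. A picture is of the moment at which its call begins. There is no depth.
- r.sign_off(): hands the job in, once; it reports no verdict.
The state is a dict: "t": time; "q": joint angles; "qvel": joint speeds; "effort": joint torques, N m; "ee_pos": TCP position; "orientation": TCP orientation; "wrist_force": force on the tool from outside, world axes, zero at the start; "torque": the same for the moment, N m; "width": finger opening in m.
Only numpy, scipy, OpenCV 4.12 (cv2) and the standard library are available. Lean on these libraries where they do the work, as an engineer would, in place of code of your own. Each camera call takes 0.05 s, during which the arm holds its last target.

## Task

The mill has been cleaned and its crank is back on the spindle, but the open spring clip that keeps the crank from coming off still lies on the wooden trivet. Slide the clip, held by its red tab, sideways over the crank's hub into the spindle's groove just above the hub and press it gently, never forcing it, until it snaps fully home; let go of it and then turn the crank about a quarter turn clockwise, seen from above, to see that it runs with the clip in place. Leave the mug, dish brush, teaspoon and spice jar where they are.

Things in the scene. Friction and masses are not known exactly. Their poses are not given: they have to be found in the camera images.
- mill: Table mill, fixed: 140 mm square wooden foot, white 112 mm square body, drawer in its front. Origin under its middle at the worktop; z up, x from drawer to back, y left. The spindle stands upright on this axis, its head 30 mm across and 16 mm high. Below the head is the groove: 18 mm core, 6.5 mm high, its lower face the flat top of the crank's hub (steel disc, 50 mm). Head tip: 22.5 mm above hub top.
- mill_axis (a point): Point on the spindle axis at the top of the dark ribbed ring, 124 mm above the worktop; axes as the mill. Spindle, hub and crank sit together higher or lower with the grind setting, which is not given: the hub's top is 17 to 37 mm above this point and does not yield to pressing. The clip enters the groove lying on or just above the hub's top, from any side; higher up its jaws stop hard at the head.
- crank (a joint): Crank angle, rad, grows clockwise from above; at q the arm points along x = sin q, y = cos q of the mill. Starts at 0 to 0.5, stays where left (friction 0.08 N m). The arm's top is 5 mm below the hub's top. Its upright wooden knob stands 92 mm from the axis, 27 mm thick, 43 mm tall, spins freely; the knob's middle is 17 mm above the hub's top, its foot 4.5 mm below it.
- clip_tab (a point): Middle of the clip's upright red tab, the part to grip: 8 mm thick (along y), 20 mm long (x), 39 mm high, its middle 24 mm above the clip's underside. Clip axes: z up, x from the tab to the open mouth (the way it is pushed). The clip is a flat light-grey horseshoe, 5 mm thick, 34 mm wide, 62 mm long, about 46 g.
- clip_eye (a point): Centre of the clip's round eye, on the spindle axis when home: 34 mm ahead (+x) of the tab's middle, 21.5 mm below it, 2.5 mm above the underside. Axes as clip_tab. The mouth's noses, 13.6 mm apart and 7 mm ahead of the centre, spread over the 18 mm core at a push of about 4 to 8 N, then spring shut behind it; over 30 N would bend the clip. Once home the eye's back stops at the core.
- jaw_left (a joint): Spread of the clip's left jaw (+y side), rad: 0 shut and at rest, about 0.11 as its nose passes the widest part of the core, 0.2 at most; springs back (1.8 N m/rad).
- jaw_right (a joint): The same for the right jaw (-y side).
- trivet: Round dark wooden trivet, 171 mm across, 20 mm high, fixed; origin under its centre at the worktop. The clip lies flat on it.
- mug: Blue and white mug, 78 mm across, 92 mm tall; origin at the middle of its underside. To be left alone.
- dish_brush: Purple dish brush, 270 mm long (along y), lying on the worktop; origin under its middle. To be left alone.
- spoon: Teaspoon, 130 mm long (along x), lying on the worktop; origin under its middle. To be left alone.
- spice_b: Spice jar with a yellow cap, 42 mm across, 96 mm tall; origin at the middle of its underside. To be left alone.
Things that resemble listed ones, but are neither listed nor needed, are in the scene too. Of the things shaped like the part that bears clip_tab, the bare steel one is meant.

How it is judged:
On the way, in this order (a step that is already met when the one before it is completed fails the run):
1. the clip is fully home in the groove (horizontal distance between clip_eye and mill_axis below 0.0025 m and z of clip_eye in the frame of mill_axis between 0.017 and 0.0425 m and angle between clip_eye's own z axis and vertical below 0.17 rad and value of joint each of jaw_left, jaw_right below 0.06 rad), for 0.3 s.
2. the crank has been turned clockwise with the clip in place (all of step 1 and value of joint crank above 1.3 rad), for 0.2 s.
At the end, for the whole second after the job is handed in: The clip sits in the spindle's groove: its eye within 2.5 mm of the crank axis, 17 to 42.5 mm above the ring's face, tilted less than 0.17 rad, both jaws sprung shut (below 0.06 rad), let go and at rest; the crank stands at 1.3 rad or more clockwise (all of step 2 and linear speed of clip below 0.02 m/s); the robot touches nothing.
It fails at once if the clip is forced: pressed on the mill with more than 30 N (contact force between clip and mill above 30 N).
It fails at once if the mug is moved by more than 30 mm (distance of mug from where it was at the start of the episode above 0.03 m).
It fails at once if the dish brush is moved by more than 30 mm (distance of dish_brush from where it was at the start of the episode above 0.03 m).
It fails at once if the teaspoon is moved by more than 30 mm (distance of spoon from where it was at the start of the episode above 0.03 m).
It fails at once if the spice jar is moved by more than 30 mm (distance of spice_b from where it was at the start of the episode above 0.03 m).
It also fails if it takes over 61 s, if anything falls off the work surface, if the arm or the gripper's body presses on something with over 40 N, if the wrist force passes 120 N, or if a joint passes its speed limit or range.

## Working session

There is one attempt and no reset: what is moved stays moved. The work goes in short steps, Python scripts to look and compute and a shell command to move; the robot and the scene stay as the last step left them, time stands still between calls to the robot, and variables do not carry over. Pictures are saved under pics/ and viewed, and the job is handed in when it is done.

```bash
ls; mkdir -p pics; python3 - <<'E'
from station import r,cams
import cv2,numpy as np
o=r.observe();print({k:np.round(v,3) for k,v in o.items()})
for n in("scene","top"):
    c=cams.camera(n);cv2.imwrite(f"pics/{n}0.png",c["frame"][:,:,::-1])
    print(n,c["vertical_fov"],c["cx"],c["cy"],np.round(c["cam_to_world"],4).tolist())
    for k in c:
        if k not in("frame","vertical_fov","cx","cy","cam_to_world"):print(k,c[k])
E
```

```text
pics
{'t': np.float64(0.0), 'q': array([-1.145,  0.424,  1.631, -0.   ,  1.089, -0.019]), 'qvel': array([ 0.001, -0.   ,  0.   ,  0.001, -0.002, -0.   ]), 'effort': array([ 1.0000e-03, -5.5738e+01, -2.8174e+01, -0.0000e+00,  7.0000e-03,
        0.0000e+00]), 'ee_pos': array([ 0.269, -0.564,  0.231]), 'orientation': array([-0.598,  0.378, -0.377,  0.598]), 'wrist_force': array([ 0.356,  0.028, -0.338]), 'torque': array([-0.006,  0.035, -0.01 ]), 'width': np.float64(0.085)}
scene 51.793688038719615 322.4046838110848 248.723836519076 [[-0.8164, -0.256, 0.5176, -0.0504], [-0.5771, 0.3302, -0.747, 0.7883], [0.0203, -0.9086, -0.4173, 0.5707], [0.0, 0.0, 0.0, 1.0]]
top 47.444457892113654 317.76668680389446 239.59712627499746 [[-0.0256, -0.9915, 0.1275, 0.301], [-0.9996, 0.0263, 0.004, -0.0096], [-0.0073, -0.1273, -0.9918, 1.5318], [0.0, 0.0, 0.0, 1.0]]
```

View pics/scene0.png

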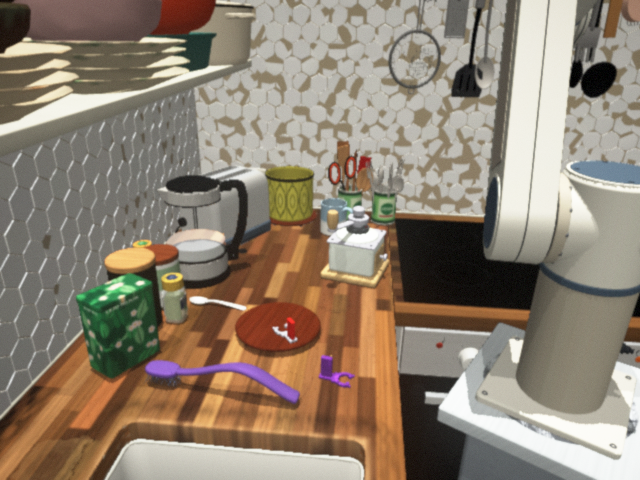

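View pics/top0.png

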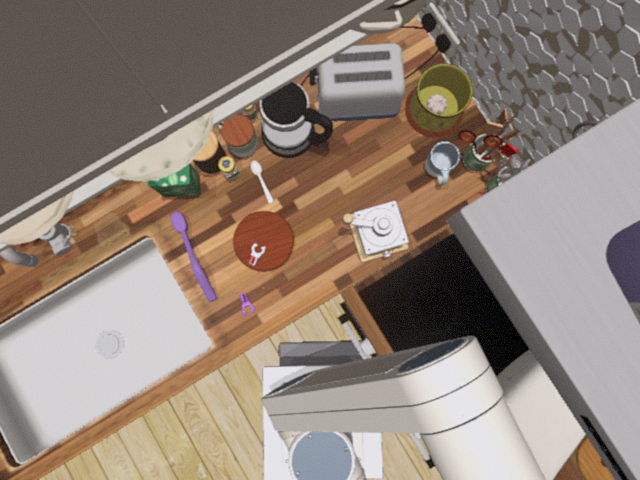

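Candidates for the clip: the light-grey horseshoe with a red tab on the trivet (top 257,252; scene 288,328), and a purple look-alike on the worktop (top 247,302; scene 335,372). By the description it is the grey one. I'll check it in a close crop.

```bash
python3 - <<'E'
import cv2,numpy as np
t=cv2.imread("pics/top0.png");s=cv2.imread("pics/scene0.png")
def crop(im,x,y,w,h,k):return cv2.resize(im[y:y+h,x:x+w],None,fx=k,fy=k,interpolation=cv2.INTER_CUBIC)
a=crop(t,232,232,50,40,8);b=crop(s,262,308,50,40,8)
c=crop(t,335,190,80,75,5);d=crop(s,315,195,80,75,5)
cv2.imwrite("pics/c1.png",np.hstack([a,b]));cv2.imwrite("pics/c2.png",np.hstack([c,d]))
E
```

```text
(no output)
```

View pics/c1.png

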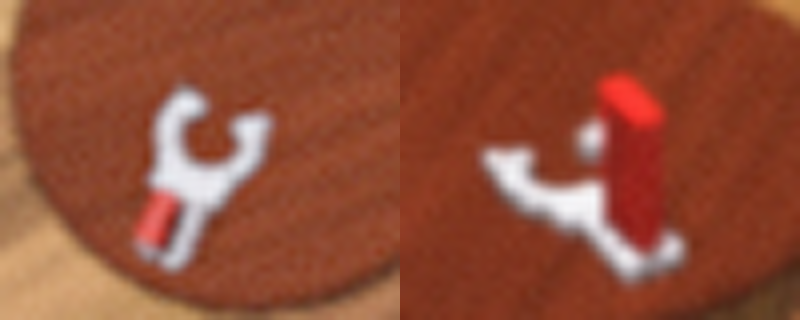

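View pics/c2.png

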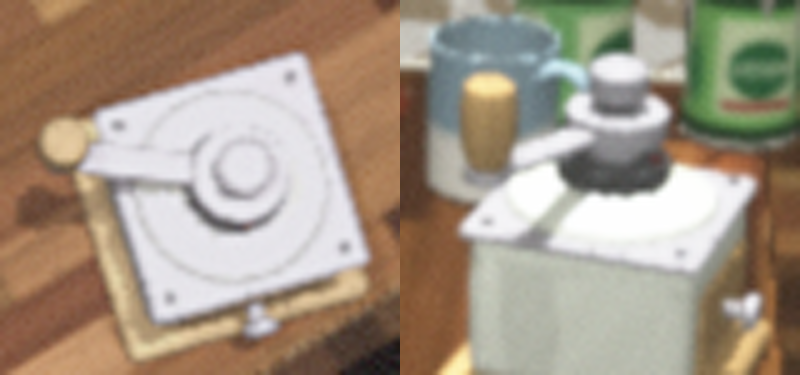

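The crop confirms it: the bare-steel horseshoe with the red tab on the trivet is the clip. Its tab is at the lower left and its mouth at the upper right in the top view. Next I'll fit the clip and spindle positions.

```bash
cat > h.py <<'E'
import cv2,numpy as np
from scipy.optimize import least_squares
from station import r,cams
from scipy.spatial.transform import Rotation as R
def get(n): 
    c=cams.camera(n); c["f"]=240/np.tan(np.radians(c["vertical_fov"])/2);c["n"]=n
    c["W"]=np.linalg.inv(c["cam_to_world"]);return c
def proj(c,P):
    P=np.atleast_2d(P);q=P@c["W"][:3,:3].T+c["W"][:3,3]
    return q[:,:2]/q[:,2:]*c["f"]+[c["cx"],c["cy"]]
def ray(c,uv,z):
    d=np.array([(uv[0]-c["cx"])/c["f"],(uv[1]-c["cy"])/c["f"],1]);d=c["cam_to_world"][:3,:3]@d
    o=c["cam_to_world"][:3,3];return o+d*(z-o[2])/d[2]
def tri(cs,uvs,x0=(0.5,0,.1)):
    s=least_squares(lambda p:np.concatenate([proj(c,p)[0]-u for c,u in zip(cs,uvs)]),x0);return s.x,s.fun
def box(ctr,yaw,hx,hy,hz):
    s=np.array([[a,b,d] for a in(-1,1) for b in(-1,1) for d in(-1,1)])*[hx,hy,hz]
    return s@R.from_euler('z',yaw).as_matrix().T+ctr
def redmap(fr):
    f=fr.astype(float);return np.clip((f[...,0]-1.0*np.maximum(f[...,1],f[...,2]))/255,0,1)
def softhull(c,P,win,ss=8):
    x0,y0,w,h=win;m=np.zeros((h*ss,w*ss),np.uint8)
    p=(proj(c,P)-[x0,y0]+.5)*ss-.5
    hull=cv2.convexHull((p*16).astype(np.int32));cv2.fillConvexPoly(m,hull,255,shift=4)
    return cv2.resize(m,(w,h),interpolation=cv2.INTER_AREA)/255.
E
python3 - <<'E'
from h import *
T=get("top");S=get("scene")
# mask of tab: bright saturated red vs. trivet
for c,(x0,y0,w,h) in((T,(245,250,14,18)),(S,(280,312,20,32))):
    fr=c["frame"][y0:y0+h,x0:x0+w].astype(int)
    print(c["n"]);
    for row in fr: print(' '.join(f"{p[0]:3d}/{p[1]:3d}" for p in row))
for uv in((257,252),(383.6,223.4)):
    for z in(0.044,0.174):print(uv,z,ray(T,uv,z))
print(r.observe()["orientation"]);print(R.from_quat(r.observe()["orientation"]).as_matrix().round(3))
E
```

```text
top
140/ 71 137/ 68 139/ 67 140/ 69 136/ 62 138/ 66 159/124 206/202 219/216 185/173 144/ 97 138/ 65 138/ 63 144/ 70
135/ 64 138/ 65 142/ 71 140/ 68 138/ 63 135/ 63 156/125 211/209 226/225 206/198 165/138 141/ 82 140/ 66 141/ 64
140/ 68 139/ 70 141/ 69 142/ 74 137/ 66 133/ 62 160/136 214/212 230/229 224/223 196/190 173/156 159/129 159/121
138/ 70 139/ 70 137/ 69 141/ 71 142/ 69 142/ 87 179/168 219/218 231/231 229/229 224/222 217/217 211/204 208/202
139/ 68 144/ 71 139/ 69 141/ 70 139/ 65 156/119 198/192 223/222 227/229 230/231 230/230 230/229 230/228 230/229
142/ 73 142/ 74 138/ 68 138/ 69 135/ 65 145/ 91 185/142 211/180 215/199 220/216 228/229 232/232 234/233 235/234
136/ 69 135/ 66 132/ 60 130/ 67 129/ 62 149/ 64 203/ 88 222/116 217/138 204/177 217/214 226/225 228/227 222/222
130/ 66 131/ 64 129/ 62 124/ 58 129/ 62 172/ 69 216/ 92 225/ 95 203/ 81 165/108 185/173 209/205 199/195 193/188
131/ 68 133/ 66 134/ 68 132/ 63 150/ 67 203/ 85 225/ 97 220/ 95 176/ 61 136/ 89 181/169 202/197 175/165 145/121
135/ 69 140/ 71 139/ 72 142/ 67 173/ 70 215/ 92 226/100 200/ 86 138/ 45 136/116 193/188 
[... 5690 characters left out ...]
105 122/ 85 124/ 67 134/ 60 134/ 56
124/ 55 118/ 49 125/ 52 134/ 56 135/ 56 137/ 58 134/ 55 130/ 56 129/ 71 142/107 158/143 153/135 125/100 119/ 87 131/ 80 128/ 71 123/ 58 128/ 55 136/ 57 133/ 53
121/ 50 123/ 49 126/ 51 132/ 55 136/ 57 136/ 55 134/ 57 133/ 57 134/ 59 136/ 74 140/ 89 140/ 86 132/ 73 134/ 65 139/ 62 135/ 56 132/ 58 127/ 51 133/ 53 136/ 60
(257, 252) 0.044 [0.46238002 0.16367449 0.044     ]
(257, 252) 0.174 [0.44828247 0.14853027 0.174     ]
(383.6, 223.4) 0.044 [ 0.53237765 -0.18612193  0.044     ]
(383.6, 223.4) 0.174 [ 0.5121637  -0.17070097  0.174     ]
[-0.59777719  0.37768183 -0.37711574  0.59816602]
[[ 0.43  -0.     0.903]
 [-0.903  0.001  0.43 ]
 [-0.001 -1.     0.   ]]
```

```bash
cat > tabfit.py <<'E'
from h import *
def quad(p,z):
    return box(np.array([p[0],p[1],z]),p[2],.01,.004,0)
def fit(views,z,p0):
    # views: (cam, win, lo, hi)
    def res(p,zz=z):
        o=[]
        for c,win,lo,hi in views:
            x0,y0,w,h=win;f=c["frame"][y0:y0+h,x0:x0+w].astype(float)
            R_,G_=f[...,0],f[...,1]
            m=np.clip((R_-lo)/(hi-lo),0,1)*np.clip((0.62-G_/R_)/0.12,0,1)
            s=cv2.GaussianBlur(softhull(c,quad(p,p[3] if len(p)>3 else zz),win),(0,0),.6)
            o.append((cv2.GaussianBlur(m,(0,0),.5)-s).ravel())
        return np.concatenate(o)
    from scipy.optimize import minimize
    best=None
    for dy in(-.3,0,.3):
        q0=np.array(p0,float);q0[2]+=dy
        sim=np.vstack([q0]+[q0+d for d in np.diag([.004,.004,.25,.006][:len(p0)])])
        s=minimize(lambda p:(res(p)**2).sum(),q0,method="Nelder-Mead",options=dict(initial_simplex=sim,xatol=1e-5,fatol=1e-5,maxiter=600))
        if best is None or s.fun<best.fun:best=s
    return best.x,best.fun
E
python3 - <<'E'
from tabfit import *
T=get("top");S=get("scene")
vt=(T,(245,250,14,18),140,225);vs=(S,(280,312,20,26),165,250)
p0=[.445,.168,-.4]
for n,v in(("top",[vt]),("scene",[vs]),("both",[vt,vs])):
    p,f=fit(v,.0635,p0);print(n,np.round(p,4),round(f,3),"eye",np.round(p[:2]+.034*np.array([np.cos(p[2]),np.sin(p[2])]),4))
# eye check: top pixel of eye centre and trivet
u=np.array([208,140])/8-.5+.5/8+[232,232];print("eye px",u,ray(T,u,.0225+.0025))
u=np.array([175,255])/8-.5+[232,232];print("tail",u,ray(T,u,.025))
# spindle
ut=np.array([245,168])/5-.5+.1+[335,190]
us=(np.array([620-400,68])/5-.4+[315,195])
x,e=tri([T,S],[ut,us]);print("head",x,e)
E
```

```text
top [ 0.442   0.1781 -0.4432] 1.269 eye [0.4727 0.1635]
scene [ 0.4417  0.1776 -0.4223] 0.169 eye [0.4727 0.1637]
both [ 0.442   0.1778 -0.4342] 1.682 eye [0.4729 0.1635]
eye px [257.5625 249.0625] [0.47260181 0.16423103 0.025     ]
tail [253.375 263.375] [0.43304651 0.17629006 0.025     ]
head [ 0.51299053 -0.1714817   0.16937696] [ 0.09036821  0.15528045 -0.16763369 -0.02321035]
```

```bash
python3 - <<'E'
import cv2,numpy as np
t=cv2.imread("pics/top0.png");s=cv2.imread("pics/scene0.png")
def crop(im,x,y,w,h,k):return cv2.resize(im[y:y+h,x:x+w],None,fx=k,fy=k,interpolation=cv2.INTER_CUBIC)
cv2.imwrite("pics/c3.png",np.hstack([crop(t,365,205,36,36,11),crop(s,342,200,36,36,11)]))
E
```

```text
(no output)
```

View pics/c3.png

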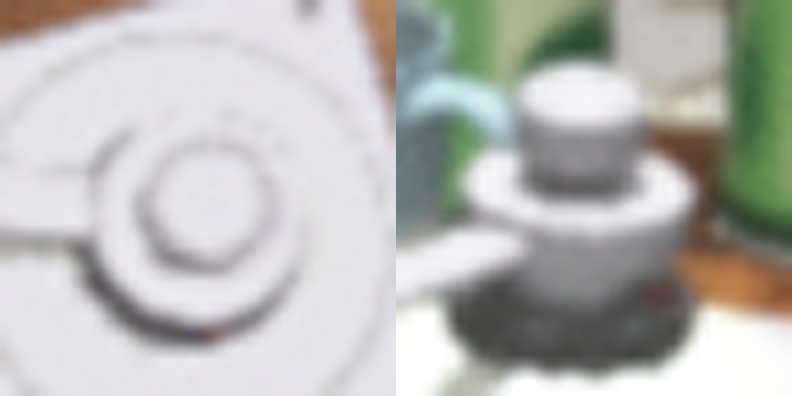

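```bash
cat > ov.py <<'E'
from h import *
def circ(c,ctr,rad,n=72):
    a=np.linspace(0,2*np.pi,n);P=np.c_[ctr[0]+rad*np.cos(a),ctr[1]+rad*np.sin(a),np.full(n,ctr[2])];return proj(c,P)
def draw(c,win,k,polys):
    x,y,w,h=win;im=cv2.resize(np.ascontiguousarray(c["frame"][y:y+h,x:x+w,::-1]),None,fx=k,fy=k,interpolation=cv2.INTER_CUBIC)
    for p,col in polys:
        cv2.polylines(im,[(((np.array(p)-[x,y]+.5)*k-.5)).round().astype(np.int32)],False,col,1)
    return im
E
python3 - <<'E'
from ov import *
T=get("top");S=get("scene")
k=11
def px(u,o):return (np.array(u)+.5)/k-.5+o
ht=px([211,203],[365,205]);hs=px([186,97],[342,200])
x1,e1=tri([T,S],[ht,hs]);print("head top",x1,e1)
hubt=px([199,226],[365,205]);hubs=px([185,188],[342,200])
x2,e2=tri([T,S],[hubt,hubs]);print("hub",x2,e2)
x,y=.5125,-.1713
out=[]
for z in (.1465,):
  pl=lambda c:[(circ(c,(x,y,z),.025),(0,0,255)),(circ(c,(x,y,z+.0225),.015),(0,160,0)),(circ(c,(x,y,z+.0065),.015),(255,0,0))]
  out.append(np.hstack([draw(T,(365,205,36,36),k,pl(T)),draw(S,(342,200,36,36),k,pl(S))]))
cv2.imwrite("pics/o1.png",out[0])
E
```

```text
head top [ 0.51360393 -0.17189975  0.16870465] [ 0.08885025  0.15260859 -0.16480494 -0.02283129]
hub [ 0.51179175 -0.17114223  0.14826399] [ 0.01348984  0.02326619 -0.02488767 -0.00342891]
```

View pics/o1.png

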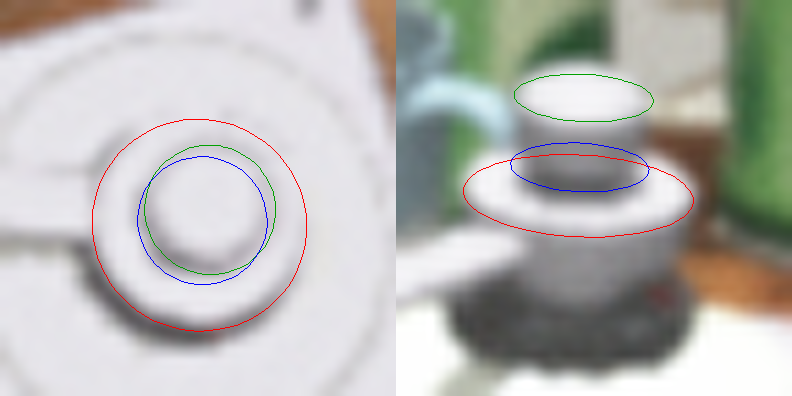

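The two views agree to under 1 mm. The tab is at (0.442, 0.178) with yaw −0.434, and the eye fit matches the eye pixel. The spindle is at about (0.5127, −0.1715) with the hub top at z≈0.147–0.149, inside the allowed 0.141–0.161. Moving.

```bash
python3 -m jog '-0.037 0 0.0296 0 0 0 -0.2;-0.037 0 0.0296 0 0 0 -0.2;-0.037 0 0.0296 0 0 0 -0.2;-0.037 0 0.0296 0 0 0 -0.2;-0.037 0 0.0296 0 0 0 -0.2;-0.037 0 0.0296 0 0 0 -0.2;-0.037 0 0.0296 0 0 0 -0.2;-0.037 0 0.0296 0 0 0 -0.2;-0.037 0 0.0296 0 0 0 -0.2;-0.037 0 0.0296 0 0 0 -0.2;-0.037 0 0.0296 0 0 0 -0.2;-0.037 0 0.0296 0 0 0 -0.2'
python3 -m jog '0 0 0 0 -0.141 0 -0.2;0 0 0 0 -0.141 0 -0.2;0 0 0 0 -0.141 0 -0.2;0 0 0 0 -0.141 0 -0.2;0 0 0 0 -0.141 0 -0.2;0 0 0 0 -0.141 0 -0.2;0 0 0 0 -0.141 0 -0.2;0 0 0 0 -0.141 0 -0.2'
cat >> h.py <<'E'
def st(tgt=None,yaw=None):
    o=r.observe();M=R.from_quat(o["orientation"]).as_matrix()
    print("t",round(float(o["t"]),2),"pos",np.round(o["ee_pos"],4),"jawyaw",round(np.arctan2(M[1,0],M[0,0]),4),"ydir",M[:,1].round(3),"w",round(float(o["width"]),4),"F",np.round(o["wrist_force"],1),"Mz",np.round(o["torque"],2),"q",np.round(o["q"],2))
    if tgt is not None:print("tool shift",np.round(M.T@(np.array(tgt)-o["ee_pos"]),4))
    if yaw is not None:
        x=np.array([np.cos(yaw),np.sin(yaw),0]);y=np.array([0,0,-1.]);D=np.c_[x,y,np.cross(x,y)]
        print("tool turn",np.round(R.from_matrix(M.T@D).as_rotvec(),4))
E
python3 -c "
from h import *
st((.442,.178,.231),1.1368)"
```

```text
t: 1.6
ee_pos: [0.4035, 0.0024, 0.2315]
orientation: [0.596, -0.377, 0.385, -0.596]
wrist_force: [1.4, -0.3, 0.5]
width: 0.0515
t: 2.4
ee_pos: [0.4054, 0.011, 0.2332]
orientation: [0.709, 0.021, -0.011, -0.705]
wrist_force: [0.3, -0.4, -0.0]
width: 0.0512
t 2.4 pos [0.4054 0.011  0.2332] jawyaw 0.0451 ydir [ 0.014 -0.005 -1.   ] w 0.0512 F [ 0.3 -0.4 -0. ] Mz [-0.   -0.03  0.  ] q [ 0.    0.08  2.09 -0.01  0.95 -0.04]
tool shift [0.0441 0.0019 0.1652]
tool turn [ 0.0127 -1.0917  0.0095]
```

```bash
python3 -m jog '0.011 0 0.041 0 0 0 -0.2;0.011 0 0.041 0 0 0 -0.2;0.011 0 0.041 0 0 0 -0.2;0.011 0 0.041 0 0 0 -0.2'
python3 -m jog '0 0 0 0 -0.136 0 -0.2;0 0 0 0 -0.136 0 -0.2;0 0 0 0 -0.136 0 -0.2;0 0 0 0 -0.136 0 -0.2;0 0 0 0 -0.136 0 -0.2;0 0 0 0 -0.136 0 -0.2;0 0 0 0 -0.136 0 -0.2;0 0 0 0 -0.136 0 -0.2'
python3 -c "
from h import *
st((.442,.178,.12),1.1368)"
```

```text
t: 2.8
ee_pos: [0.4426, 0.1776, 0.2339]
orientation: [0.709, 0.021, -0.009, -0.705]
wrist_force: [0.7, -0.4, 0.1]
width: 0.0513
t: 3.6
ee_pos: [0.4442, 0.1847, 0.2348]
orientation: [0.593, 0.399, -0.388, -0.583]
wrist_force: [-0.4, 0.3, 0.2]
width: 0.051
t 3.6 pos [0.4442 0.1847 0.2348] jawyaw 1.1798 ydir [ 0.02  -0.003 -1.   ] w 0.051 F [-0.4  0.3  0.2] Mz [-0.04  0.01 -0.05] q [ 0.38  0.2   1.95 -0.01  0.98 -0.8 ]
tool shift [-0.0076  0.1148  0.0018]
tool turn [0.0199 0.0429 0.0051]
```

```bash
python3 -m jog '-0.0076 0.038 0.0018 0.02 0.043 0.005 -0.2;0 0.038 0 0 0 0 -0.2;0 0.038 0 0 0 0 -0.2;0 0 0 0 0 0 -0.2'
python3 -c "
from h import *
st((.442,.178,.032),1.1368)"
```

```text
t: 4.0
ee_pos: [0.4434, 0.1793, 0.1204]
orientation: [0.596, 0.384, -0.379, -0.595]
wrist_force: [-0.1, -0.0, 0.1]
width: 0.0511
t 4.0 pos [0.4434 0.1793 0.1204] jawyaw 1.1398 ydir [ 0.007  0.003 -1.   ] w 0.0511 F [-0.1 -0.   0.1] Mz [ 0.02 -0.01  0.07] q [ 0.36  0.38  2.03  0.    0.72 -0.78]
tool shift [-0.0023  0.0884  0.0012]
tool turn [0.005  0.003  0.0059]
```

```bash
python3 -m jog '-0.0023 0.03 0.0012 0.005 0.003 0.006 -0.2;0 0.03 0 0 0 0 -0.2;0 0 0 0 0 0 -0.2'
python3 -c "
from h import *
st((.442,.178,.032),1.1368)
S=get('scene');cv2.imwrite('pics/s1.png',cv2.resize(S['frame'][250:370,220:380,::-1],None,fx=5,fy=5,interpolation=cv2.INTER_CUBIC))"
```

```text
t: 4.3
ee_pos: [0.4445, 0.1789, 0.0626]
orientation: [0.596, 0.382, -0.379, -0.596]
wrist_force: [-0.0, 0.3, -1.1]
width: 0.0515
t 4.3 pos [0.4445 0.1789 0.0626] jawyaw 1.1368 ydir [ 0.004  0.001 -1.   ] w 0.0515 F [-0.   0.3 -1.1] Mz [-0.    0.05 -0.02] q [ 0.36  0.5   2.05 -0.    0.6  -0.78]
tool shift [-0.002   0.0306  0.002 ]
tool turn [0.0029 0.     0.0028]
```

View pics/s1.png

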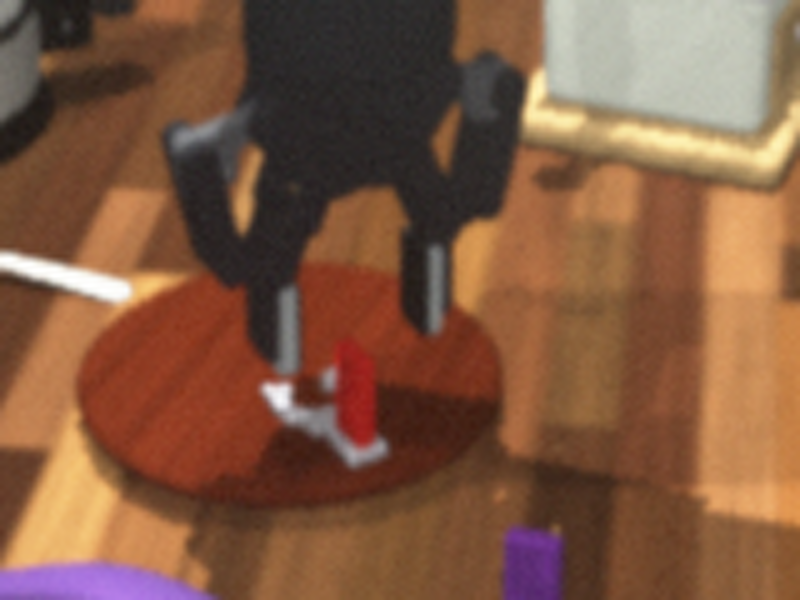

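```bash
python3 -m jog '-0.002 0.016 0.002 0.003 0 0.003 -0.2;0 0.0145 0 0 0 0 -0.2;0 0 0 0 0 0 -0.2'
python3 -c "
from h import *
st((.442,.178,.032),1.1368)"
```

```text
t: 4.65
ee_pos: [0.4476, 0.1802, 0.0389]
orientation: [0.597, 0.385, -0.377, -0.595]
wrist_force: [0.6, -0.7, -0.1]
width: 0.0514
t 4.65 pos [0.4476 0.1802 0.0389] jawyaw 1.1371 ydir [ 0.011  0.004 -1.   ] w 0.0514 F [ 0.6 -0.7 -0.1] Mz [0.01 0.04 0.01] q [ 0.36  0.54  2.05 -0.    0.54 -0.78]
tool shift [-0.0044  0.0068  0.0042]
tool turn [0.0082 0.0002 0.0082]
```

```bash
python3 -m jog '-0.0044 0.0068 0.0042 0.008 0 0.008 -0.2;0 0 0 0 0 0 -0.2'
python3 -c "
from h import *
st((.442,.178,.032),1.1368)"
```

```text
t: 4.85
ee_pos: [0.443, 0.1784, 0.0337]
orientation: [0.596, 0.382, -0.38, -0.596]
wrist_force: [0.4, 0.0, -0.3]
width: 0.0508
t 4.85 pos [0.443  0.1784 0.0337] jawyaw 1.1371 ydir [ 0.002  0.001 -1.   ] w 0.0508 F [ 0.4  0.  -0.3] Mz [ 0.06 -0.01 -0.01] q [ 0.36  0.55  2.05 -0.    0.53 -0.78]
tool shift [-0.0008  0.0017  0.0008]
tool turn [0.0017 0.0003 0.0018]
```

```bash
python3 -m jog '-0.001 0.002 0.001 0.002 0 0.002 0.3;0 0 0 0 0 0 0.6;0 0 0 0 0 0 1;0 0 0 0 0 0 1;0 0 0 0 0 0 1;0 0 0 0 0 0 1;0 0 0 0 0 0 1;0 0 0 0 0 0 1'
python3 -c "
from h import *
st((.442,.178,.032),1.1368)"
```

```text
t: 5.65
ee_pos: [0.4424, 0.1782, 0.0328]
orientation: [0.596, 0.381, -0.38, -0.596]
wrist_force: [0.4, -0.5, -0.4]
width: 0.0066
t 5.65 pos [0.4424 0.1782 0.0328] jawyaw 1.1372 ydir [ 0.001  0.    -1.   ] w 0.0066 F [ 0.4 -0.5 -0.4] Mz [-0.03  0.01  0.  ] q [ 0.36  0.56  2.05  0.    0.53 -0.78]
tool shift [-0.0003  0.0008  0.0002]
tool turn [0.0008 0.0004 0.0009]
```

```bash
python3 -m jog '0 -0.03 0 0 0 0 1;0 -0.045 0 0 0 0 1;0 -0.045 0 0 0 0 1;0 -0.045 0 0 0 0 1;0 -0.04 0 0 0 0 1;0 0 0 0 0 0 1'
python3 -c "
from h import *
st((.449,-.142,.22),1.1368)"
```

```text
t: 6.25
ee_pos: [0.4412, 0.1777, 0.2439]
orientation: [-0.596, -0.379, 0.382, 0.596]
wrist_force: [0.4, 0.9, -1.4]
width: 0.0071
t 6.25 pos [0.4412 0.1777 0.2439] jawyaw 1.137 ydir [-0.004 -0.001 -1.   ] w 0.0071 F [ 0.4  0.9 -1.4] Mz [-0.01  0.08 -0.04] q [ 0.36  0.19  1.94  0.    1.02 -0.78]
tool shift [-0.2867  0.0243 -0.1415]
tool turn [-0.003   0.0002 -0.003 ]
```

```bash
python3 -m jog '-0.041 0.001 -0.02 0 0 0 1;-0.041 0.001 -0.02 0 0 0 1;-0.041 0.001 -0.02 0 0 0 1;-0.041 0.001 -0.02 0 0 0 1;-0.041 0.001 -0.02 0 0 0 1;-0.041 0.001 -0.02 0 0 0 1;-0.041 0.001 -0.02 0 0 0 1;0 0 0 0 0 0 1'
python3 -c "
from h import *
st((.449,-.142,.22),1.1368)"
```

```text
t: 7.05
ee_pos: [0.4476, -0.151, 0.2341]
orientation: [-0.594, -0.382, 0.383, 0.595]
wrist_force: [-0.1, -0.2, -1.3]
width: 0.007
t 7.05 pos [ 0.4476 -0.151   0.2341] jawyaw 1.144 ydir [-0.002  0.001 -1.   ] w 0.007 F [-0.1 -0.2 -1.3] Mz [-0.01 -0.03  0.01] q [-0.35  0.19  1.95  0.    0.99 -1.49]
tool shift [0.0088 0.0141 0.0024]
tool turn [-0.0017  0.0072 -0.0001]
```

```bash
python3 -m jog '0.0088 0.022 0.0024 -0.002 0.007 0 1;0 0.022 0 0 0 0 1;0 0 0 0 0 0 1'
python3 - <<'E'
from ov import *
st((.449,-.142,.19),1.1368)
T=get("top");S=get("scene")
o=r.observe();M=R.from_quat(o["orientation"]).as_matrix()
u=-M[:,2];tab=o["ee_pos"]+np.array([0,0,-.0128+.024]);eye=tab+.034*u-[0,0,.0215]
print("eye pred",eye)
ax=np.array([.5127,-.1715])
z=.148
def pl(c):
  L=[(circ(c,(*ax,z),.025),(0,0,255)),(circ(c,(*ax,z+.0225),.015),(0,160,0)),(circ(c,eye+[0,0,.0025],.017),(255,0,0)),(circ(c,eye+[0,0,.0025],.009),(255,0,0))]
  b=box(tab,np.arctan2(u[1],u[0]),.01,.004,.0195)
  L.append((proj(c,b[[0,4,6,2,0]]),(255,255,0)));L.append((proj(c,b[[1,5,7,3,1]]),(255,255,0)))
  return L
a=draw(T,(345,195,60,60),6,[]);a2=draw(T,(345,195,60,60),6,pl(T))
b=draw(S,(320,190,66,60),6,[]);b2=draw(S,(320,190,66,60),6,pl(S))
cv2.imwrite("pics/p1.png",np.hstack([a,b]));cv2.imwrite("pics/p2.png",np.hstack([a2,b2]))
E
```

```text
t: 7.35
ee_pos: [0.4476, -0.1431, 0.1872]
orientation: [-0.596, -0.379, 0.379, 0.598]
wrist_force: [-0.5, 0.1, -0.5]
width: 0.0071
t 7.35 pos [ 0.4476 -0.1431  0.1872] jawyaw 1.1312 ydir [-0.002  0.001 -1.   ] w 0.0071 F [-0.5  0.1 -0.5] Mz [-0.04  0.    0.07] q [-0.33  0.26  2.    0.    0.88 -1.47]
tool shift [ 0.0016 -0.0028 -0.0008]
tool turn [-0.0018 -0.0056  0.0001]
eye pred [ 0.47994047 -0.1579027   0.1792217 ]
```

View pics/p1.png

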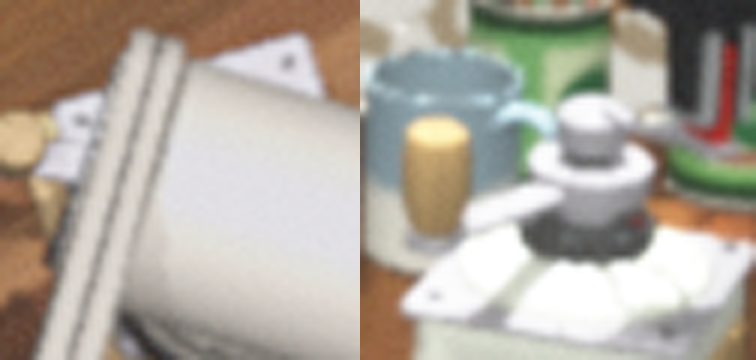

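View pics/p2.png

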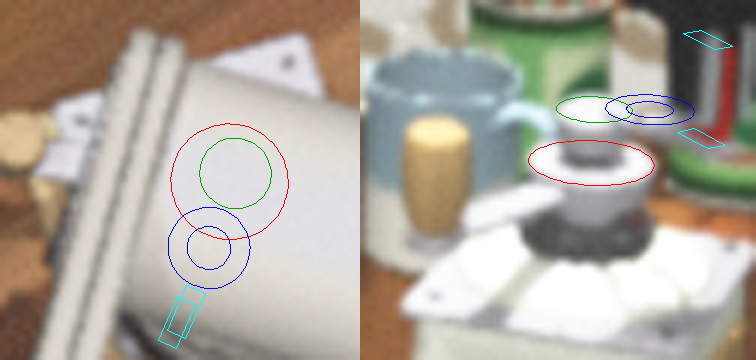

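```bash
cat > look.py <<'E'
from ov import *
import sys
S=get("scene")
o=r.observe();M=R.from_quat(o["orientation"]).as_matrix()
u=-M[:,2];tab=o["ee_pos"]-M[:,1]*(.0112);eye=tab+.034*u+M[:,1]*.0215
print("eye pred",eye.round(4))
ax=np.array([.5127,-.1715]);z=.148
e=eye-[*ax,z];print("along",(e@u).round(4),"lateral(tool x)",(e@M[:,0]).round(4),"underside-hub",e[2]-.0025)
L=[(circ(S,(*ax,z),.025),(0,0,255)),(circ(S,(*ax,z+.0225),.015),(0,160,0)),(circ(S,(*ax,z+.0065),.009),(0,160,255)),(circ(S,eye-[0,0,.0025],.017),(255,0,0)),(circ(S,eye+[0,0,.0025],.009),(255,0,0))]
b=box(tab,np.arctan2(u[1],u[0]),.01,.004,.0195)
L+=[(proj(S,b[[0,4,6,2,0]]),(255,255,0)),(proj(S,b[[1,5,7,3,1]]),(255,255,0))]
w=(338,188,66,46);k=12
cv2.imwrite(f"pics/{sys.argv[1]}a.png",draw(S,w,k,[]));cv2.imwrite(f"pics/{sys.argv[1]}b.png",draw(S,w,k,L))
E
python3 look.py p3
```

```text
eye pred [ 0.4807 -0.1581  0.18  ]
along -0.0346 lateral(tool x) -0.0015 underside-hub 0.02953631509495894
```

View pics/p3a.png

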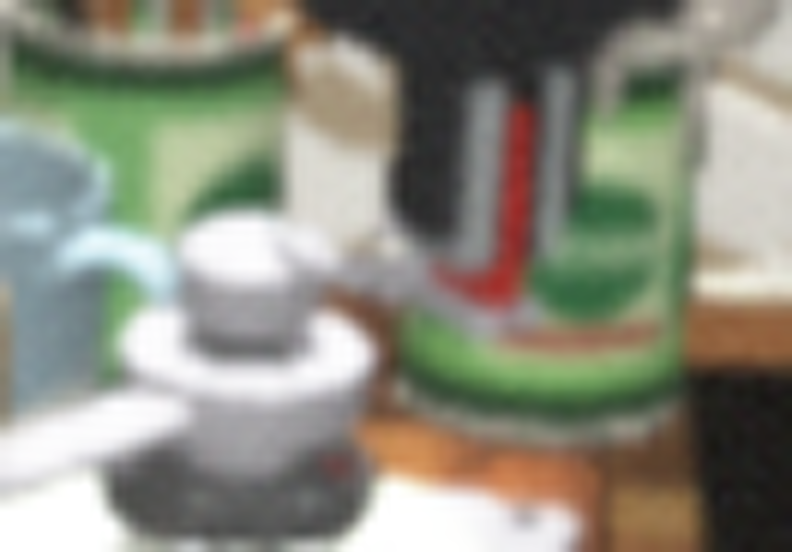

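View pics/p3b.png

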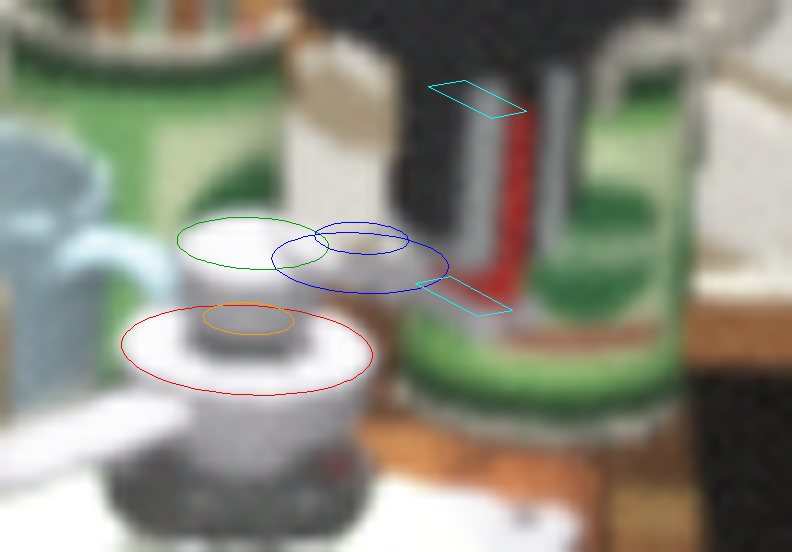

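```bash
cat > lat.py <<'E'
from ov import *
ax=np.array([.5127,-.1715])
S=get("scene");f=S["frame"].astype(float)
o=r.observe();M=R.from_quat(o["orientation"]).as_matrix();u=-M[:,2];l=M[:,0]
tab=o["ee_pos"]-M[:,1]*.0112
for h in(.000,.004,.008,.012):   # height above tab middle on rear face
    P=tab-.01*u-M[:,1]*h
    uv=proj(S,P)[0];row=int(round(uv[1]))
    duv=(proj(S,P+.001*l)[0]-uv)
    x0=int(uv[0])-6;seg=f[row,x0:x0+16]
    red=np.clip(seg[:,0]-np.maximum(seg[:,1],seg[:,2]),0,None);red[red<12]=0
    # right/left cluster near max
    k=red.argmax();a=max(0,k-3);w=red[a:k+4];c=x0+a+(w*np.arange(len(w))).sum()/w.sum()
    # axis px in same row scale
    print(row,"pred",uv.round(2),"meas",round(c,2),"px/mm lateral",duv.round(3),"-> lateral mm",round((c-uv[0])/duv[0],2),red.astype(int))
E
python3 lat.py; python3 - <<'E'
from ov import *
# scene head/hub edges for axis check: brightness profile rows
S=get("scene");f=S["frame"].astype(float)
for z,rad in((.148+.012,.015),(.148+.016,.015)):
    P=np.array([.5127,-.1715,z]);uv=proj(S,P)[0];print(uv.round(2),(circ(S,P,rad)[:,0].min().round(2),circ(S,P,rad)[:,0].max().round(2)))
    row=int(round(uv[1]))
    for rr in(row,row+2):print(rr,[(x,int(f[rr,x].mean()),int(f[rr,x,1]-f[rr,x,0])) for x in range(350,370)])
E
```

```text
205 pred [379.24 205.21] meas 380.24 px/mm lateral [-0.367  0.067] -> lateral mm -2.73 [ 0  0  0  0  0  0 44 95 75 12  0  0  0  0  0  0]
204 pred [379.37 203.51] meas 380.29 px/mm lateral [-0.367  0.066] -> lateral mm -2.5 [ 0  0  0  0  0  0 42 96 77 16  0  0  0  0  0  0]
202 pred [379.5  201.81] meas 380.46 px/mm lateral [-0.368  0.066] -> lateral mm -2.6 [ 0  0  0  0  0  0 33 97 99 25  0  0  0  0  0  0]
200 pred [379.63 200.1 ] meas 380.59 px/mm lateral [-0.368  0.065] -> lateral mm -2.6 [ 0  0  0  0  0  0 22 84 99 31  0  0  0  0  0  0]
[358.34 211.9 ] (np.float64(352.05), np.float64(364.63))
212 [(350, 186, 28), (351, 201, 24), (352, 180, 16), (353, 152, 3), (354, 146, -1), (355, 158, -2), (356, 163, -1), (357, 171, -3), (358, 172, -2), (359, 171, -2), (360, 171, -2), (361, 165, 0), (362, 152, -2), (363, 137, -4), (364, 121, -12), (365, 104, -31), (366, 98, -33), (367, 95, -33), (368, 97, -25), (369, 102, -19)]
214 [(350, 243, 3), (351, 245, 1), (352, 236, 0), (353, 186, -2), (354, 153, -1), (355, 150, -1), (356, 153, -1), (357, 157, 2), (358, 161, -1), (359, 162, 1), (360, 158, -
[... 154 characters left out ...]
8.43 210.33] (np.float64(352.13), np.float64(364.73))
210 [(350, 235, 18), (351, 230, 20), (352, 202, 21), (353, 186, 5), (354, 208, -1), (355, 230, -1), (356, 241, -1), (357, 246, -1), (358, 248, -1), (359, 247, 0), (360, 244, -1), (361, 234, -1), (362, 213, 0), (363, 180, -2), (364, 163, -5), (365, 162, -8), (366, 163, -5), (367, 151, -6), (368, 153, -4), (369, 157, 0)]
212 [(350, 186, 28), (351, 201, 24), (352, 180, 16), (353, 152, 3), (354, 146, -1), (355, 158, -2), (356, 163, -1), (357, 171, -3), (358, 172, -2), (359, 171, -2), (360, 171, -2), (361, 165, 0), (362, 152, -2), (363, 137, -4), (364, 121, -12), (365, 104, -31), (366, 98, -33), (367, 95, -33), (368, 97, -25), (369, 102, -19)]
```

```bash
python3 -m jog '0.004 0.01 0.001 -0.002 0 0 1;0 0.008 0 0 0 0 1;0 0 0 0 0 0 1'; sed -i 's/^print("along"/off=M[:,0]*-.0026;eye=eye+off;tab=tab+off;e=eye-[*ax,z]\nprint("along"/; s/^e=eye-\[\*ax,z\];//' look.py; grep -n along look.py; python3 look.py p4; python3 lat.py;python3 -c "
from h import *
st(None,1.1368)"
```

```text
t: 7.9
ee_pos: [0.4526, -0.1394, 0.1732]
orientation: [0.6, 0.382, -0.377, -0.593]
wrist_force: [0.5, 0.2, -1.8]
width: 0.0073
8:print("along",(e@u).round(4),"lateral(tool x)",(e@M[:,0]).round(4),"underside-hub",e[2]-.0025)
eye pred [ 0.4836 -0.154   0.1637]
213 pred [376.8  212.56] meas 377.62 px/mm lateral [-0.366  0.07 ] -> lateral mm -2.26 [ 0  0  0  0  0  0 20 79 97 33  0  0  0  0  0  0]
211 pred [376.93 210.89] meas 377.67 px/mm lateral [-0.366  0.069] -> lateral mm -2.0 [ 0  0  0  0  0  0 17 74 92 35  0  0  0  0  0  0]
209 pred [377.07 209.21] meas 377.95 px/mm lateral [-0.367  0.068] -> lateral mm -2.41 [ 0  0  0  0  0  0 56 91 46  0  0  0  0  0  0  0]
208 pred [377.2  207.53] meas 378.03 px/mm lateral [-0.367  0.068] -> lateral mm -2.25 [ 0  0  0  0  0  0 49 91 54  0  0  0  0  0  0  0]
t 8.0 pos [ 0.4529 -0.1397  0.1739] jawyaw 1.1325 ydir [ 0.012 -0.004 -1.   ] w 0.0073 F [0.3 0.2 0.3] Mz [0.03 0.07 0.01] q [-0.32  0.28  2.01 -0.    0.84 -1.46]
tool turn [ 0.0122 -0.0044  0.0013]Traceback (most recent call last):
  File "look.py", line 8, in <module>
    print("along",(e@u).round(4),"lateral(tool x)",(e@M[:,0]).round(4),"underside-hub",e[2]-.0025)
                   ^
NameError: name 'e' is not defined
```

```bash
sed -i 's/^print("along"/off=M[:,0]*-.0023;eye=eye+off;tab=tab+off;e=eye-[*ax,z]\nprint("along"/' look.py;  python3 look.py p4
```

```text
eye pred [ 0.4839 -0.1543  0.1642]
along -0.0332 lateral(tool x) 0.0011 underside-hub 0.013686691265475644
```

View pics/p4a.png

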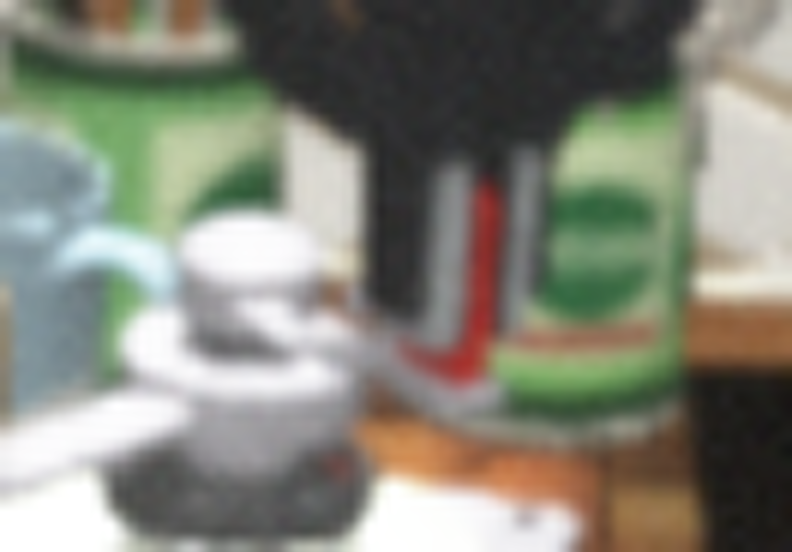

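View pics/p4b.png

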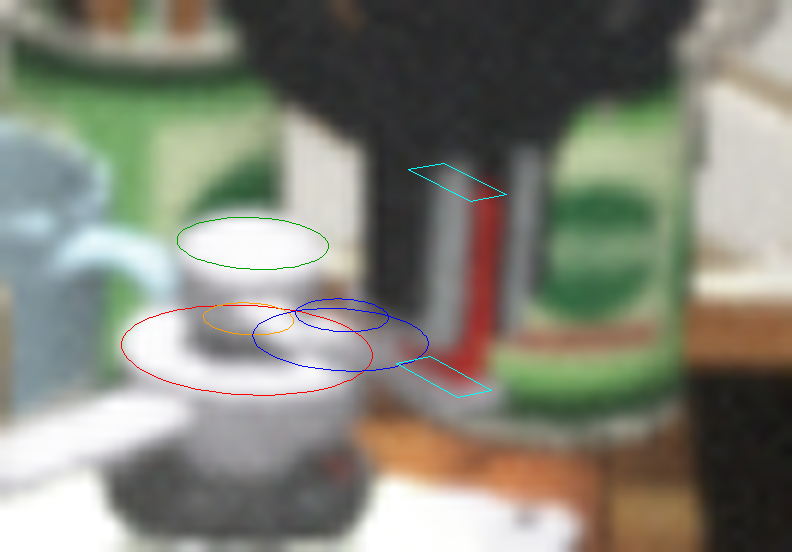

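```bash
python3 -m jog '-0.001 0 0.003 0.012 -0.004 0.001 1;0 0.005 0 0 0 0 1;0 0 0 0 0 0 1'; python3 look.py p5; python3 lat.py;python3 -c "
from h import *
st(None,1.1368)"
```

```text
t: 8.35
ee_pos: [0.4499, -0.1396, 0.1691]
orientation: [0.596, 0.381, -0.38, -0.596]
wrist_force: [-0.2, -0.5, -1.9]
width: 0.0073
eye pred [ 0.481  -0.154   0.1591]
along -0.0361 lateral(tool x) 0.0002 underside-hub 0.008631551197468142
215 pred [377.69 214.58] meas 378.53 px/mm lateral [-0.364  0.071] -> lateral mm -2.31 [ 0  0  0  0  0  0 27 86 95 29  0  0 21 20 17 17]
213 pred [377.81 212.9 ] meas 378.65 px/mm lateral [-0.365  0.071] -> lateral mm -2.29 [ 0  0  0  0  0  0 17 77 93 33  0  0  0  0  0  0]
211 pred [377.93 211.22] meas 378.71 px/mm lateral [-0.365  0.07 ] -> lateral mm -2.11 [ 0  0  0  0  0  0 14 68 90 35  0  0  0  0  0  0]
210 pred [378.06 209.53] meas 378.9 px/mm lateral [-0.366  0.07 ] -> lateral mm -2.3 [ 0  0  0  0  0  0 58 86 39  0  0  0  0  0  0  0]
t 8.45 pos [ 0.4502 -0.1397  0.1695] jawyaw 1.1366 ydir [ 0.001 -0.    -1.   ] w 0.0071 F [-0.2  0.  -0.4] Mz [-0.02  0.05 -0.01] q [-0.33  0.29  2.01  0.    0.84 -1.46]
tool turn [ 0.0011 -0.0002  0.0004]
```

```bash
python3 -m jog '0 0.003 0 0 0 0 1;0 0.002 0 0 0 0 1;0 0 0 0 0 0 1';  python3 -m jog '0 0.0015 0 0 0 0 1;0 0 0 0 0 0 1'; python3 look.py p5;python3 -c "
from h import *
st(None,1.1368)"
```

```text
t: 8.75
ee_pos: [0.4504, -0.1398, 0.1642]
orientation: [0.596, 0.381, -0.38, -0.596]
wrist_force: [-0.3, 0.2, -1.7]
width: 0.007
t: 8.95
ee_pos: [0.4504, -0.1398, 0.1625]
orientation: [0.596, 0.381, -0.38, -0.596]
wrist_force: [-0.6, -0.1, 0.0]
width: 0.007
eye pred [ 0.4813 -0.1541  0.1524]
along -0.0358 lateral(tool x) 0.0003 underside-hub 0.0018664169465935653
t 9.0 pos [ 0.4504 -0.1398  0.1626] jawyaw 1.1365 ydir [ 0.002 -0.    -1.   ] w 0.0069 F [-0.4 -0.3 -0.4] Mz [ 0.04 -0.03  0.03] q [-0.33  0.3   2.02  0.    0.82 -1.46]
tool turn [ 0.0016 -0.0003  0.0005]
```

```bash
for i in 1; do python3 -m jog '0 0.001 0 0.001 0 0 1;0 0 0 0 0 0 1';  python3 -m jog '0 0.001 0 0 0 0 1;0 0 0 0 0 0 1'; python3 -m jog '0 0.001 0 0 0 0 1;0 0 0 0 0 0 1'; done; python3 look.py p6
```

```text
t: 9.2
ee_pos: [0.4505, -0.1398, 0.1616]
orientation: [0.596, 0.381, -0.38, -0.596]
wrist_force: [-0.1, 0.1, 0.1]
width: 0.0071
t: 9.4
ee_pos: [0.4505, -0.1398, 0.1606]
orientation: [0.596, 0.381, -0.38, -0.596]
wrist_force: [0.1, 0.1, -0.6]
width: 0.007
t: 9.6
ee_pos: [0.4506, -0.1398, 0.1595]
orientation: [0.596, 0.381, -0.38, -0.596]
wrist_force: [-1.5, 0.3, -0.5]
width: 0.007
eye pred [ 0.4815 -0.1542  0.1493]
along -0.0356 lateral(tool x) 0.0003 underside-hub -0.0011818677530821254
```

View pics/p6a.png

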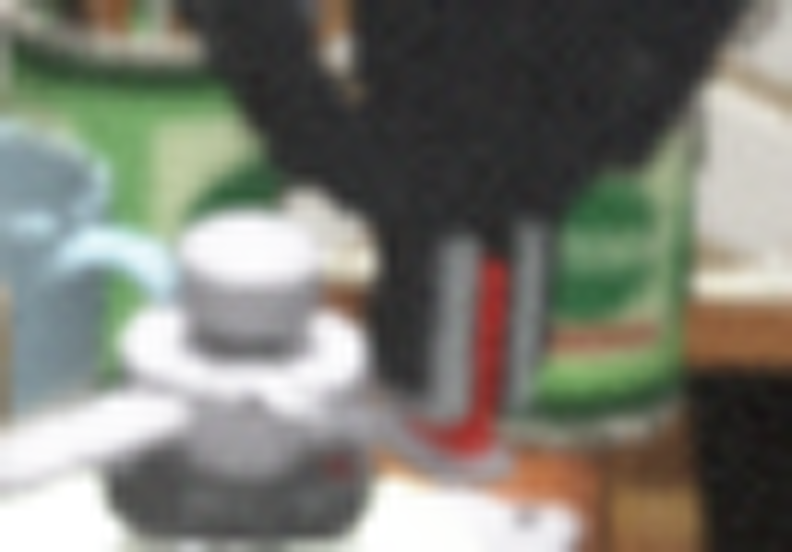

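```bash
python3 -m jog '0 -0.004 0 0 0 0 1;0 -0.001 -0.0025 0 0 0 1;0 0 -0.002 0 0 0 1;0 0 0 0 0 0 1'; python3 look.py p7; python3 -c "
from h import *
st(None,1.1368)"
```

```text
t: 10.05
ee_pos: [0.4553, -0.142, 0.1653]
orientation: [0.596, 0.381, -0.38, -0.596]
wrist_force: [-0.0, -0.2, -0.3]
width: 0.0069
eye pred [ 0.486  -0.1563  0.155 ]
along -0.0306 lateral(tool x) 0.0003 underside-hub 0.0045106338979934175
t 10.1 pos [ 0.4552 -0.142   0.1653] jawyaw 1.1365 ydir [ 0.002 -0.    -1.   ] w 0.0071 F [-0.8  0.7 -0.4] Mz [ 0.01  0.   -0.02] q [-0.33  0.31  2.    0.    0.83 -1.46]
tool turn [ 0.0015 -0.0003  0.0006]
```

View pics/p7b.png

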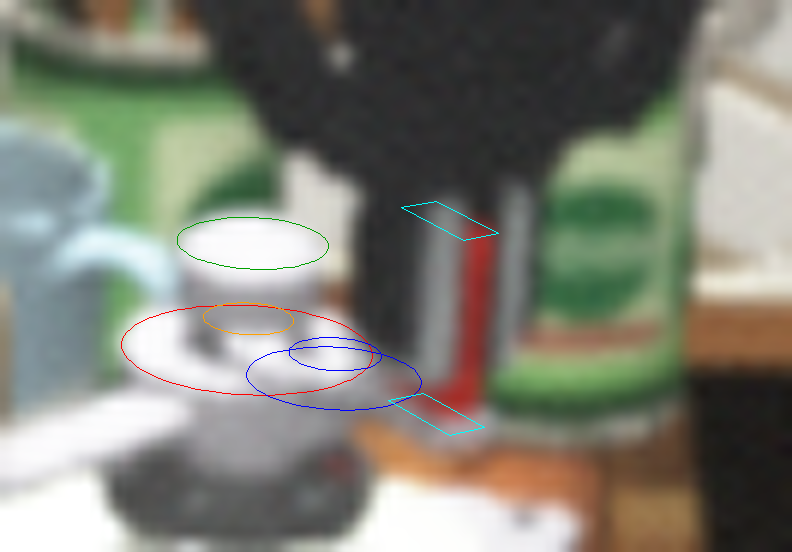

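```bash
python3 -m jog '0 0.0025 0 0.001 0 0 1;0 0.0015 0 0 0 0 1;0 0 0 0 0 0 1';  python3 -m jog '0 0.001 0 0 0 0 1;0 0 0 0 0 0 1'; python3 -m jog '0 0.001 0 0 0 0 1;0 0 0 0 0 0 1'; python3 look.py p8; python3 -c "
from h import *
st(None,1.1368)"
```

```text
t: 10.4
ee_pos: [0.455, -0.1419, 0.1608]
orientation: [-0.596, -0.381, 0.38, 0.596]
wrist_force: [-0.6, 0.4, -0.2]
width: 0.0068
t: 10.6
ee_pos: [0.4551, -0.1419, 0.1598]
orientation: [-0.596, -0.381, 0.38, 0.596]
wrist_force: [0.2, 0.1, 3.1]
width: 0.0072
t: 10.8
ee_pos: [0.4559, -0.1422, 0.1596]
orientation: [0.596, 0.381, -0.38, -0.595]
wrist_force: [-0.6, -0.8, 2.9]
width: 0.0072
eye pred [ 0.4868 -0.1565  0.1494]
along -0.0298 lateral(tool x) 0.0004 underside-hub -0.0010759382739192447
t 10.85 pos [ 0.4559 -0.1422  0.1596] jawyaw 1.1365 ydir [ 0.002 -0.    -1.   ] w 0.007 F [-0.6  0.5  2.4] Mz [-0.07 -0.1  -0.01] q [-0.33  0.32  2.01  0.    0.82 -1.46]
tool turn [ 0.0023 -0.0003  0.0007]
```

```bash
python3 -m jog '0 -0.0005 0 0.002 0 0 1;0 0 -0.003 0 0 0 1;0 0 -0.003 0 0 0 1;0 0 0 0 0 0 1';  python3 -m jog '0 0 -0.003 0 0 0 1;0 0 -0.002 0 0 0 1;0 0 0 0 0 0 1'; python3 look.py p9; python3 lat.py; python3 -c "
from h import *
st(None,1.1368)"
```

```text
t: 11.25
ee_pos: [0.4617, -0.1449, 0.1599]
orientation: [-0.596, -0.381, 0.38, 0.596]
wrist_force: [0.4, 1.0, 1.4]
width: 0.007
t: 11.55
ee_pos: [0.4669, -0.1473, 0.16]
orientation: [-0.596, -0.381, 0.38, 0.596]
wrist_force: [-0.2, 0.9, 1.4]
width: 0.0071
eye pred [ 0.4977 -0.1615  0.1496]
along -0.0178 lateral(tool x) 0.0004 underside-hub -0.0008570618900325656
216 pred [372.7 216. ] meas 373.48 px/mm lateral [-0.36   0.071] -> lateral mm -2.17 [ 0  0  0  0  0  0 30 94 94 27  0  0  0 19 34 40]
214 pred [372.81 214.35] meas 373.64 px/mm lateral [-0.361  0.07 ] -> lateral mm -2.3 [ 0  0  0  0  0  0 17 79 96 32  0  0  0  0  0  0]
213 pred [372.92 212.7 ] meas 373.67 px/mm lateral [-0.361  0.069] -> lateral mm -2.07 [ 0  0  0  0  0  0 16 75 95 34  0  0  0  0  0  0]
211 pred [373.03 211.04] meas 373.86 px/mm lateral [-0.362  0.069] -> lateral mm -2.27 [ 0  0  0  0  0  0 65 92 37  0  0  0  0  0  0  0]
t 11.65 pos [ 0.4667 -0.1472  0.1599] jawyaw 1.1366 ydir [ 0.     0.001 -1.   ] w 0.0071 F [ 0.7 -0.7  0.5] Mz [-0.1  -0.11  0.01] q [-0.33  0.33  1.98  0.    0.83 -1.47]
tool turn [ 0.     -0.0002  0.0007]
```

View pics/p9a.png

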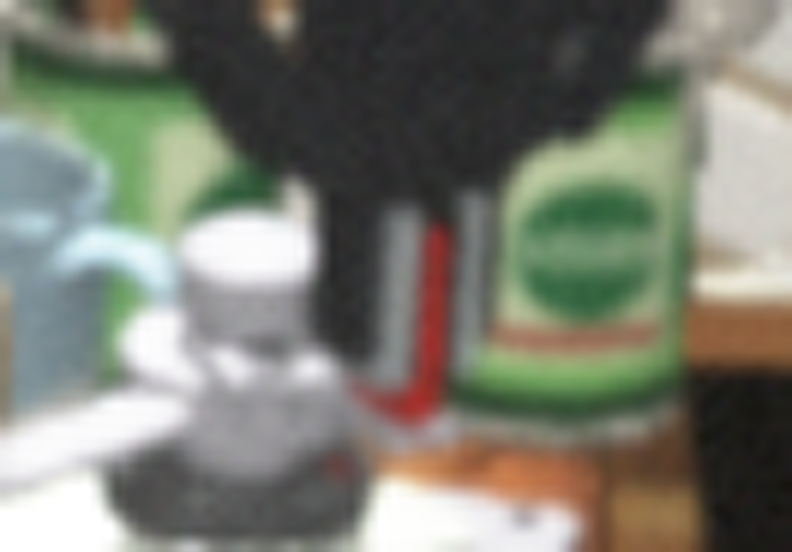

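The clip is lying on the hub with its prongs passing under the head, at about pixel (365–372, 218), and no resistance so far. I'll push in small steps.

```bash
python3 -m jog '0 0 -0.002 0 0 0 1;0 0 0 0 0 0 1';python3 -m jog '0 0 -0.002 0 0 0 1;0 0 0 0 0 0 1';python3 -m jog '0 0 -0.0015 0 0 0 1;0 0 0 0 0 0 1'; python3 -c "
from h import *
st(None,1.1368)"
```

```text
t: 11.85
ee_pos: [0.4685, -0.1481, 0.16]
orientation: [-0.596, -0.381, 0.38, 0.596]
wrist_force: [0.1, 0.9, 0.8]
width: 0.0069
t: 12.05
ee_pos: [0.4703, -0.149, 0.16]
orientation: [-0.596, -0.381, 0.38, 0.596]
wrist_force: [0.4, -0.3, 1.8]
width: 0.0069
t: 12.25
ee_pos: [0.4712, -0.1497, 0.16]
orientation: [-0.596, -0.38, 0.381, 0.596]
wrist_force: [-0.7, -0.9, 2.4]
width: 0.007
t 12.25 pos [ 0.4712 -0.1497  0.16  ] jawyaw 1.1366 ydir [-0.001  0.001 -1.   ] w 0.007 F [-0.7 -0.9  2.4] Mz [-0.28  0.02 -0.08] q [-0.33  0.34  1.97  0.    0.84 -1.47]
tool turn [-0.0016 -0.0002  0.    ]
```

```bash
python3 -m jog '0 0 -0.001 0 0 0 1;0 0 0 0 0 0 1';python3 -m jog '0 0 -0.001 0 0 0 1;0 0 0 0 0 0 1'; python3 -c "
from h import *
for i in range(3):st(None,1.1368)"
```

```text
t: 12.45
ee_pos: [0.4717, -0.1503, 0.16]
orientation: [-0.595, -0.38, 0.381, 0.597]
wrist_force: [-1.7, -1.8, 2.8]
width: 0.0071
t: 12.65
ee_pos: [0.472, -0.1505, 0.16]
orientation: [-0.595, -0.38, 0.381, 0.597]
wrist_force: [-2.2, 0.2, 3.5]
width: 0.0072
t 12.65 pos [ 0.472  -0.1505  0.16  ] jawyaw 1.1364 ydir [-0.004  0.001 -1.   ] w 0.0072 F [-2.2  0.2  3.5] Mz [-0.23  0.15 -0.06] q [-0.33  0.34  1.96 -0.    0.84 -1.47]
tool turn [-0.0037 -0.0004 -0.0005]
t 12.65 pos [ 0.472  -0.1505  0.16  ] jawyaw 1.1364 ydir [-0.004  0.001 -1.   ] w 0.0072 F [-2.2  0.2  3.5] Mz [-0.23  0.15 -0.06] q [-0.33  0.34  1.96 -0.    0.84 -1.47]
tool turn [-0.0037 -0.0004 -0.0005]
t 12.65 pos [ 0.472  -0.1505  0.16  ] jawyaw 1.1364 ydir [-0.004  0.001 -1.   ] w 0.0072 F [-2.2  0.2  3.5] Mz [-0.23  0.15 -0.06] q [-0.33  0.34  1.96 -0.    0.84 -1.47]
tool turn [-0.0037 -0.0004 -0.0005]
```

```bash
python3 -m jog '0 -0.0003 -0.0025 -0.003 0 0 1;0 0 0 0 0 0 1';python3 -m jog '0 0 -0.003 0 0 0 1'; python3 look.py p10; python3 lat.py|head -2
```

```text
t: 12.85
ee_pos: [0.4732, -0.1511, 0.16]
orientation: [-0.595, -0.38, 0.381, 0.597]
wrist_force: [-2.0, -1.0, 2.9]
width: 0.0069
t: 12.95
ee_pos: [0.4747, -0.1518, 0.16]
orientation: [-0.594, -0.379, 0.382, 0.598]
wrist_force: [-8.9, 2.3, 11.7]
width: 0.0073
eye pred [ 0.5064 -0.1665  0.1497]
along -0.0078 lateral(tool x) -0.0004 underside-hub -0.0008358060656776501
214 pred [370.35 214.42] meas 371.29 px/mm lateral [-0.359  0.07 ] -> lateral mm -2.63 [ 0  0  0  0  0  0 40 93 73 16  0  0  0  0  0  0]
213 pred [370.45 212.78] meas 371.37 px/mm lateral [-0.359  0.069] -> lateral mm -2.57 [ 0  0  0  0  0  0 38 94 85 21  0  0  0  0  0  0]
```

View pics/p10b.png

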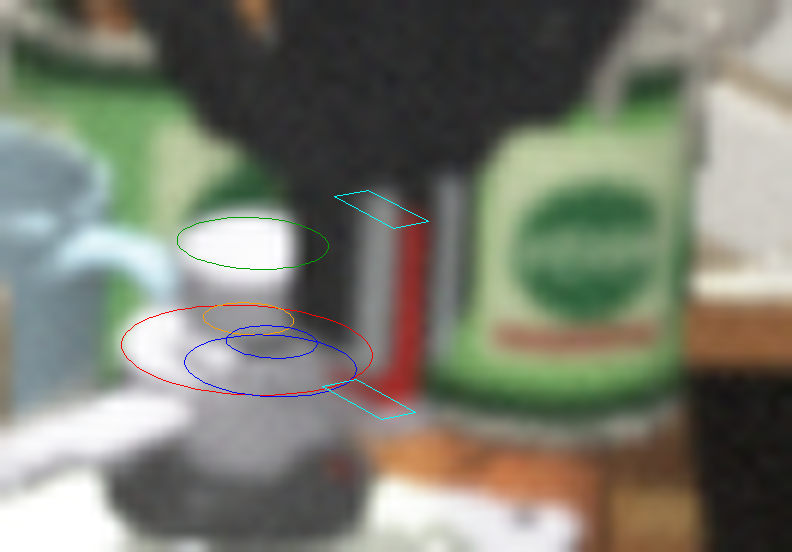

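```bash
python3 -c "
from h import *
st(None,1.1368)"; python3 -m jog '0 -0.0008 0 -0.006 0 0 1;0 0 0 0 0 0 1'; python3 -c "
from h import *
st(None,1.1368)"
```

```text
t 13.05 pos [ 0.4758 -0.1523  0.1601] jawyaw 1.1364 ydir [-0.004  0.001 -1.   ] w 0.007 F [-2.9 -0.8  3.6] Mz [-0.13  0.34 -0.07] q [-0.33  0.35  1.95 -0.    0.84 -1.47]
tool turn [-0.0037 -0.0004 -0.0006]
t: 13.25
ee_pos: [0.4759, -0.1523, 0.1604]
orientation: [0.597, 0.381, -0.38, -0.595]
wrist_force: [-1.7, -0.5, 3.2]
width: 0.0071
t 13.25 pos [ 0.4759 -0.1523  0.1604] jawyaw 1.1364 ydir [ 0.002 -0.002 -1.   ] w 0.0071 F [-1.7 -0.5  3.2] Mz [-0.15  0.33 -0.01] q [-0.33  0.34  1.96 -0.    0.84 -1.47]
tool turn [ 0.0026 -0.0004 -0.0006]
```

```bash
python3 -m jog '0 -0.0004 -0.003 0.002 0 0 1;0 0 0 0 0 0 1'; python3 -m jog '0 -0.0002 -0.003 0 0 0 1;0 0 0 0 0 0 1'; python3 -c "
from h import *
st(None,1.1368)"
```

```text
t: 13.45
ee_pos: [0.479, -0.1538, 0.1606]
orientation: [0.596, 0.381, -0.381, -0.596]
wrist_force: [3.4, -3.6, -0.3]
width: 0.0072
t: 13.65
ee_pos: [0.4834, -0.1557, 0.1611]
orientation: [0.597, 0.381, -0.38, -0.595]
wrist_force: [0.9, -1.9, -0.6]
width: 0.0069
t 13.65 pos [ 0.4834 -0.1557  0.1611] jawyaw 1.1365 ydir [ 0.003 -0.002 -1.   ] w 0.0069 F [ 0.9 -1.9 -0.6] Mz [-0.23 -0.07  0.  ] q [-0.33  0.35  1.94 -0.    0.84 -1.47]
tool turn [ 0.0038 -0.0003 -0.0004]
```

```bash
python3 -m jog '0 0 -0.001 0.003 0 0 1;0 0 0 0 0 0 1'; python3 -m jog '0 0 -0.0015 0 0 0 1;0 0 0 0 0 0 1'; python3 look.py p11; python3 -c "
from h import *
st(None,1.1368)"
```

```text
t: 13.85
ee_pos: [0.4842, -0.1559, 0.1609]
orientation: [-0.596, -0.38, 0.381, 0.596]
wrist_force: [0.8, -0.0, 0.4]
width: 0.0073
t: 14.05
ee_pos: [0.4843, -0.1558, 0.1604]
orientation: [-0.595, -0.38, 0.381, 0.597]
wrist_force: [-0.2, -0.5, -0.9]
width: 0.0069
eye pred [ 0.5153 -0.1702  0.1501]
along 0.0018 lateral(tool x) -0.0 underside-hub -0.0004429913353219939
t 14.1 pos [ 0.4844 -0.1559  0.1605] jawyaw 1.1365 ydir [-0.003  0.001 -1.   ] w 0.0068 F [-0.9  0.4 -0.7] Mz [ 0.07  0.27 -0.  ] q [-0.33  0.36  1.94  0.    0.85 -1.47]
tool turn [-0.0032 -0.0003 -0.0001]
```

View pics/p11b.png

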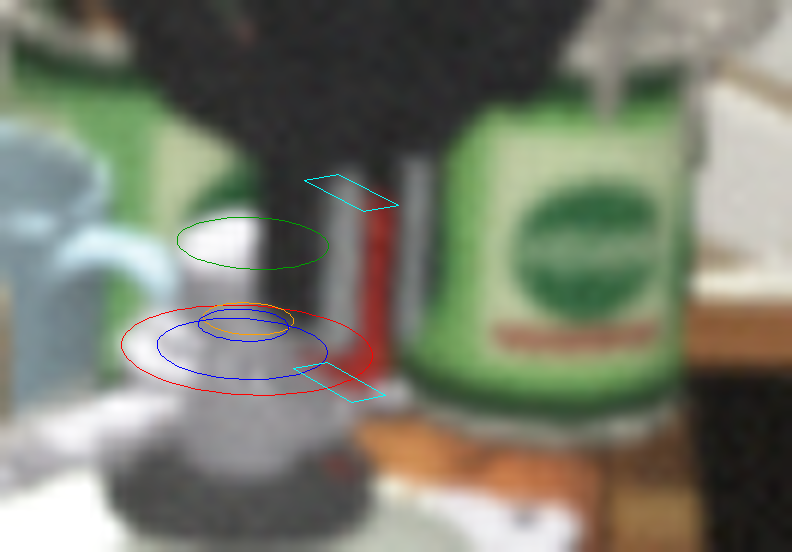

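The clip snapped: it jumped forward after the resistance, then stopped against the core with no load. Releasing.

```bash
python3 -m jog '0 0 0.0003 -0.003 0 0 1;0 0 0 0 0 0 0.6;0 0 0 0 0 0 0.3;0 0 0 0 0 0 0.2;0 0 0 0 0 0 0.2;0 0 0 0 0 0 0.2';  python3 look.py p12; python3 -c "
from h import *
st(None,1.1368)"
```

```text
t: 14.7
ee_pos: [0.4856, -0.1562, 0.1612]
orientation: [0.597, 0.381, -0.38, -0.595]
wrist_force: [0.7, -0.1, -1.0]
width: 0.0345
eye pred [ 0.5165 -0.1705  0.151 ]
along 0.003 lateral(tool x) 0.0002 underside-hub 0.00047651961253878045
t 14.75 pos [ 0.4856 -0.1562  0.1612] jawyaw 1.1365 ydir [ 0.004 -0.001 -1.   ] w 0.0341 F [0.2 0.5 0.7] Mz [-0.01 -0.04  0.04] q [-0.33  0.35  1.94  0.    0.85 -1.47]
tool turn [ 0.0037 -0.0003  0.0004]
```

View pics/p12a.png

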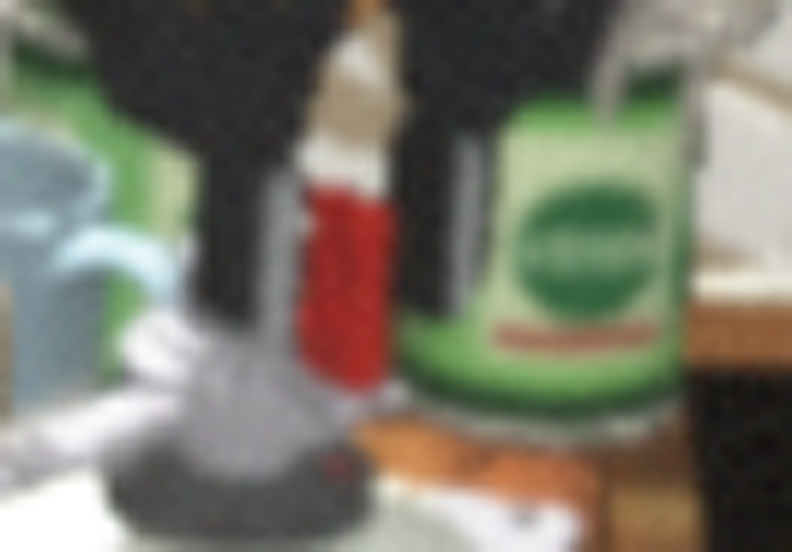

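```bash
python3 -m jog '0 -0.02 0.002 0.004 0 0 0.2;0 -0.03 0.002 0 0 0 0.2;0 -0.04 0 0 0 0 0.2;0 0 0.05 0 0 0 0.5;0 0 0.03 0 0 0 1'; python3 - <<'E'
from ov import *
st()
S=get("scene");T=get("top")
cv2.imwrite("pics/q1.png",np.hstack([draw(T,(335,185,66,66),6,[]),draw(S,(325,190,66,66),6,[])]))
E
```

```text
t: 15.25
ee_pos: [0.4122, -0.122, 0.2545]
orientation: [0.596, 0.381, -0.38, -0.596]
wrist_force: [0.1, -0.1, -0.7]
width: 0.0081
t 15.25 pos [ 0.4122 -0.122   0.2545] jawyaw 1.1357 ydir [ 0.001  0.    -1.   ] w 0.0081 F [ 0.1 -0.1 -0.7] Mz [ 0.   -0.01  0.02] q [-0.32  0.1   2.02  0.    1.03 -1.45]
```

View pics/q1.png

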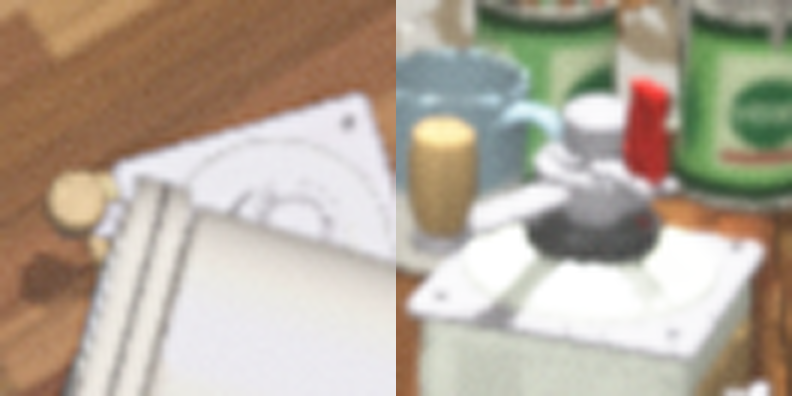

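```bash
python3 - <<'E'
from tabfit import *
T=get("top");S=get("scene")
k=6
kn=ray(T,(np.array([78,198])+.5)/k-.5+[335,185],.1855);print("knob top",kn)
ax=np.array([.5127,-.1715]);d=kn[:2]-ax;print("r",np.hypot(*d),"ang",np.arctan2(d[1],d[0]))
cs=[((np.array(p)+.5)/5-.5+[335,190]) for p in((95,110),(303,55),(368,262),(150,322))]
for z in(.09,.11,.12):
    W=np.array([ray(T,c,z)[:2] for c in cs]);e=W[0]-W[1];e2=W[1]-W[2];print(z,"side",np.hypot(*e),np.hypot(*e2),"mid",W.mean(0),"yaw from y",np.arctan2(e[1],e[0])-np.pi/2,"from x",np.arctan2(e2[1],e2[0]))
p,f=fit([(S,(358,198,18,12),165,250)],.147+.0435,[.4819,-.157,-.434]);print("tab",p,f,"eye",p[:2]+.034*np.array([np.cos(p[2]),np.sin(p[2])]))
E
```

```text
knob top [ 0.52746859 -0.08010871  0.1855    ]
r 0.09257688069995795 ang 1.4105839891705783
0.09 side 0.11573029204552356 0.11658461202976207 mid [ 0.51590814 -0.1717301 ] yaw from y 0.23490999378874466 from x 0.2567809698531861
0.11 side 0.11412488423581583 0.11496735311391393 mid [ 0.51292754 -0.1694816 ] yaw from y 0.23490999378874466 from x 0.2567809698531862
0.12 side 0.11332218033096196 0.11415872365598989 mid [ 0.51143724 -0.16835734] yaw from y 0.23490999378874422 from x 0.2567809698531861
tab [ 0.48063742 -0.15386013 -0.56827681] 0.19529264463554247 eye [ 0.50929363 -0.17215826]
```

```bash
python3 -m jog '0 0 0 0 -0.138 0 1;0 0 0 0 -0.138 0 1;0 0 0 0 0 0 1'; python3 -c "
from h import *
st((.486,-.074,.2545),1.411)"
```

```text
t: 15.75
ee_pos: [0.4179, -0.1243, 0.2548]
orientation: [0.538, 0.462, -0.46, -0.535]
wrist_force: [-0.2, 0.5, -0.2]
width: 0.0001
t 15.75 pos [ 0.4179 -0.1243  0.2548] jawyaw 1.4206 ydir [ 0.005 -0.001 -1.   ] w 0.0001 F [-0.2  0.5 -0.2] Mz [-0.    0.06  0.02] q [-0.32  0.11  2.01  0.    1.02 -1.74]
tool shift [ 0.0599  0.0005 -0.0598]
tool turn [ 0.0048  0.0096 -0.0004]
```

```bash
python3 -m jog '0.03 0 -0.03 0.005 0.01 0 1;0.03 0 -0.03 0 0 0 1;0 0.03 0 0 0 0 1;0 0.03 0 0 0 0 1;0 0.027 0 0 0 0 1;0 0 0 0 0 0 1'; python3 - <<'E'
from ov import *
st((.486,-.074,.162),1.411)
S=get("scene");cv2.imwrite("pics/q2.png",draw(S,(300,170,110,75),7,[]))
E
```

```text
t: 16.35
ee_pos: [0.4964, -0.0746, 0.1645]
orientation: [0.546, 0.452, -0.45, -0.543]
wrist_force: [-1.0, 0.4, 0.5]
width: -0.0002
t 16.35 pos [ 0.4964 -0.0746  0.1645] jawyaw 1.3846 ydir [ 0.005 -0.002 -1.   ] w -0.0002 F [-1.   0.4  0.5] Mz [-0.02  0.    0.01] q [-0.17  0.34  1.95 -0.    0.85 -1.56]
tool shift [-0.0014  0.0025  0.0104]
tool turn [ 0.0047 -0.0264 -0.0007]
```

View pics/q2.png

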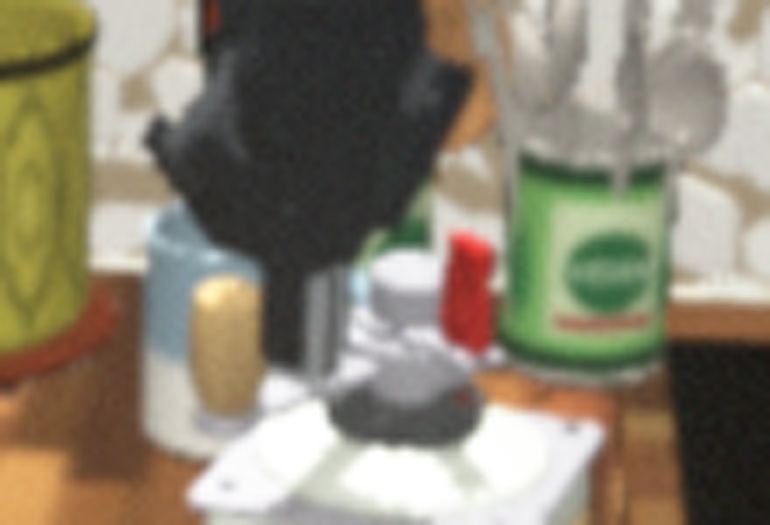

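```bash
python3 -m jog '0.0005 0 -0.008 0.005 0.06 0 1;0.002 0 -0.0095 0 0.1 0 1;0.002 0 -0.0095 0 0.1 0 1;0.002 0 -0.0095 0 0.1 0 1;0 0 0 0 0 0 1'; cat > ck.py <<'E'
from ov import *
import sys
ax=np.array([.5127,-.1715]);o=r.observe();p=o["ee_pos"][:2]-ax
rr=np.hypot(*p);print("r",rr.round(4),"tool q-equivalent (angle of tcp)",round(.245+np.pi/2-np.arctan2(p[1],p[0]),3))
# target for knob angle phi
for q in map(float,sys.argv[2:]):
    phi=.245+np.pi/2-q;er=np.array([np.cos(phi),np.sin(phi)]);t=np.array([np.sin(phi),-np.cos(phi)])
    g=ax+.092*er-.025*t;print("q",q);st((*g,.163),phi)
S=get("scene");T=get("top");cv2.imwrite(f"pics/{sys.argv[1]}.png",np.hstack([draw(S,(315,170,80,75),5,[]),draw(T,(330,180,80,75),5,[])]))
E
python3 ck.py q3 0.7
```

```text
t: 16.9
ee_pos: [0.5387, -0.0814, 0.1721]
orientation: [0.622, 0.341, -0.338, -0.619]
wrist_force: [0.6, -0.4, 0.6]
width: -0.0
r 0.0938 tool q-equivalent (angle of tcp) 0.526
q 0.7
t 16.9 pos [ 0.5387 -0.0814  0.1721] jawyaw 1.0007 ydir [ 0.006 -0.001 -1.   ] w -0.0 F [ 0.6 -0.4  0.6] Mz [-0.03 -0.02  0.  ] q [-0.17  0.38  1.86 -0.    0.9  -1.17]
tool shift [-0.0014  0.0091  0.0087]
tool turn [ 0.0056 -0.1151  0.0018]
```

View pics/q3.png

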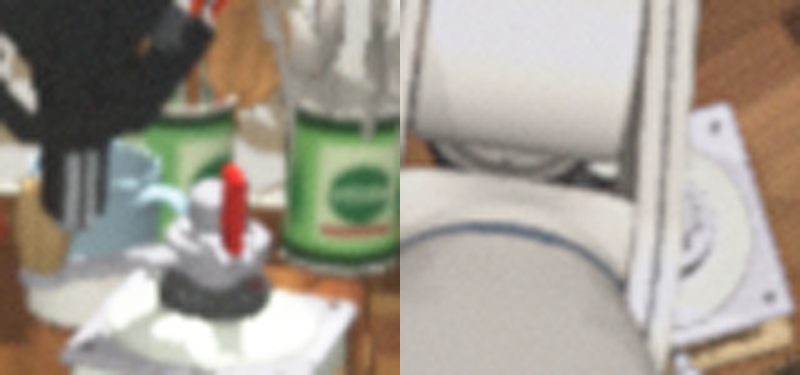

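```bash
python3 -m jog '0.0015 0.005 -0.008 0.006 0.06 0.001 1;0.002 0.002 -0.0095 0 0.09 0 1;0.002 0.001 -0.0095 0 0.09 0 1;0.002 0.001 -0.0095 0 0.09 0 1;0 0 0 0 0 0 1'; python3 ck.py q4 1.1 1.2
```

```text
t: 17.5
ee_pos: [0.5696, -0.0983, 0.1658]
orientation: [-0.667, -0.233, 0.233, 0.668]
wrist_force: [0.5, -0.3, -0.3]
width: 0.0001
r 0.0927 tool q-equivalent (angle of tcp) 0.906
q 1.1
t 17.5 pos [ 0.5696 -0.0983  0.1658] jawyaw 0.6718 ydir [-0.     0.002 -1.   ] w 0.0001 F [ 0.5 -0.3 -0.3] Mz [0.   0.03 0.02] q [-0.19  0.44  1.78  0.    0.92 -0.87]
tool shift [0.0007 0.0028 0.0071]
tool turn [-0.0017 -0.044   0.0011]
q 1.2
t 17.5 pos [ 0.5696 -0.0983  0.1658] jawyaw 0.6718 ydir [-0.     0.002 -1.   ] w 0.0001 F [ 0.5 -0.3 -0.3] Mz [0.   0.03 0.02] q [-0.19  0.44  1.78  0.    0.92 -0.87]
tool shift [ 0.0032  0.0028 -0.0021]
tool turn [-0.0018  0.056   0.0011]
```

View pics/q4.png

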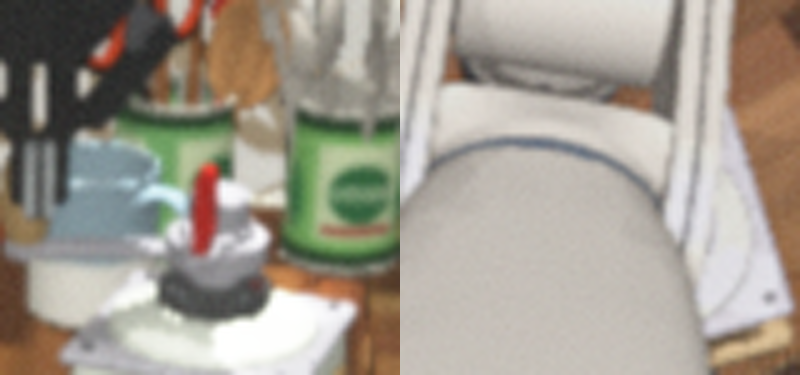

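```bash
python3 -m jog '0.003 0.002 -0.009 0 0.09 0 1;0.002 0.001 -0.0095 0 0.09 0 1;0.002 0.001 -0.0095 0 0.09 0 1;0.002 0.001 -0.0095 0 0.09 0 1;0 0 0 0 0 0 1'; python3 ck.py q5 1.5 1.65
```

```text
t: 18.1
ee_pos: [0.5927, -0.1236, 0.1617]
orientation: [-0.697, -0.111, 0.112, 0.7]
wrist_force: [0.7, 0.6, -0.4]
width: -0.0002
r 0.0933 tool q-equivalent (angle of tcp) 1.277
q 1.5
t 18.1 pos [ 0.5927 -0.1236  0.1617] jawyaw 0.3167 ydir [-0.003  0.004 -1.   ] w -0.0002 F [ 0.7  0.6 -0.4] Mz [ 0.02 -0.   -0.05] q [-0.23  0.48  1.72  0.    0.94 -0.55]
tool shift [ 0.001  -0.0012  0.0043]
tool turn [-0.0045  0.0009 -0.0018]
q 1.65
t 18.1 pos [ 0.5927 -0.1236  0.1617] jawyaw 0.3167 ydir [-0.003  0.004 -1.   ] w -0.0002 F [ 0.7  0.6 -0.4] Mz [ 0.02 -0.   -0.05] q [-0.23  0.48  1.72  0.    0.94 -0.55]
tool shift [ 0.0037 -0.0013 -0.0097]
tool turn [-0.0043  0.1509 -0.0022]
```

View pics/q5.png

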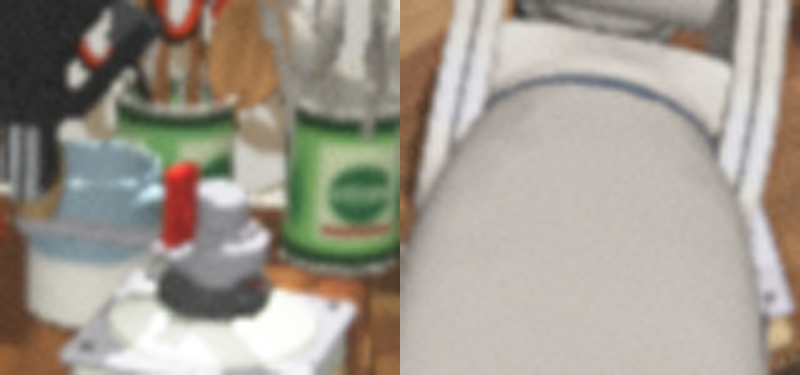

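```bash
python3 -m jog '0.003 0 -0.0095 -0.004 0.09 0 1;0.002 0 -0.0095 0 0.09 0 1;0 0 0 0 0 0 1;0 0 0.01 0 0 0 1;0 0 0.01 0 0 0 1;0 -0.03 0 0 0 0 1;0 -0.04 0 0 0 0 1;0 -0.04 0 0 0 0 1;0 0 0 0 0 0 1'; python3 ck.py q6 1.6
```

```text
t: 19.1
ee_pos: [0.5939, -0.1106, 0.2735]
orientation: [-0.703, -0.054, 0.061, 0.706]
wrist_force: [1.6, 0.7, 0.5]
width: 0.0002
r 0.1015 tool q-equivalent (angle of tcp) 1.172
q 1.6
t 19.1 pos [ 0.5939 -0.1106  0.2735] jawyaw 0.1632 ydir [-0.011  0.003 -1.   ] w 0.0002 F [1.6 0.7 0.5] Mz [ 0.    0.   -0.02] q [-0.2   0.35  1.63  0.    1.17 -0.37]
tool shift [ 0.0017  0.1104 -0.0177]
tool turn [-0.0053 -0.0526 -0.0103]
```

View pics/q6.png

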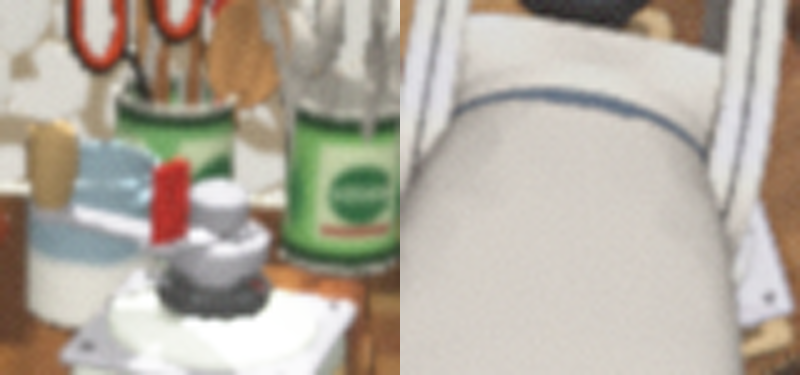

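```bash
python3 -m jog '0 0 0.04 0 0 0 1;-0.01 0 0.045 0 0 0 1;-0.02 0 0.045 0 0 0 1;-0.02 0 0.045 0 0 0 1;-0.02 0 0.045 0 0 0 1;-0.02 0 0.045 0 0 0 1;-0.02 0 0.045 0 0 0 1;0 0 0 0 0 0 1'; python3 - <<'E'
from ov import *
st()
S=get("scene");T=get("top")
cv2.imwrite("pics/z0.png",S["frame"][...,::-1]);cv2.imwrite("pics/z1.png",T["frame"][...,::-1])
cv2.imwrite("pics/z2.png",np.hstack([draw(T,(350,180,66,66),6,[]),draw(S,(315,190,66,66),6,[])]))
E
```

```text
t: 20.0
ee_pos: [0.4205, 0.1821, 0.2613]
orientation: [-0.703, -0.047, 0.073, 0.706]
wrist_force: [0.2, -1.0, 0.1]
width: 0.0003
t 20.0 pos [0.4205 0.1821 0.2613] jawyaw 0.17 ydir [-0.038  0.002 -0.999] w 0.0003 F [ 0.2 -1.   0.1] Mz [-0.03 -0.06 -0.01] q [0.37 0.15 1.94 0.02 1.09 0.19]
```

View pics/z2.png

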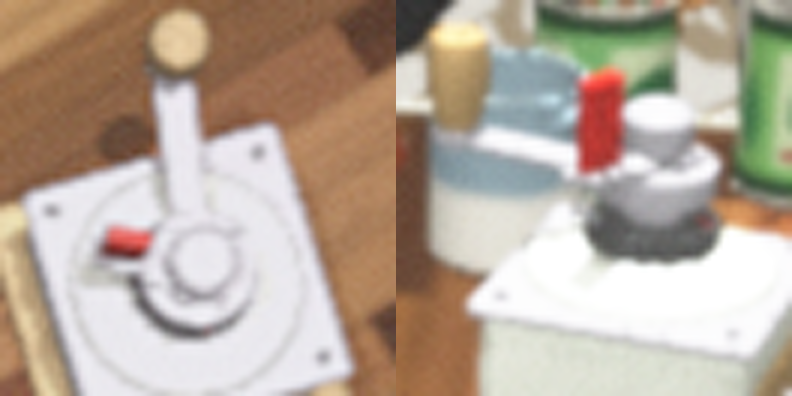

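View pics/z1.png

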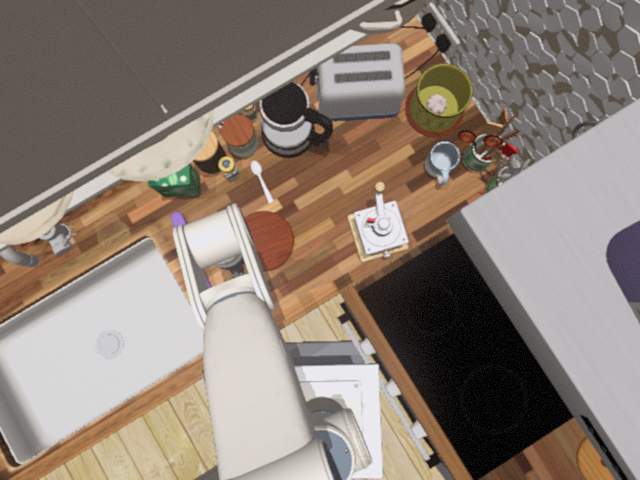

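```bash
python3 - <<'E'
from tabfit import *
from ov import *
T=get("top");S=get("scene");ax=np.array([.5127,-.1715])
kn=ray(T,(np.array([178,42])+.5)/6-.5+[350,180],.1855);d=kn[:2]-ax
print("knob",kn,"r",np.hypot(*d),"q",.245+np.pi/2-np.arctan2(d[1],d[0]))
vt=(T,(364,214,14,12),150,225);vs=(S,(343,199,12,9),170,250)
for n,v in(("top",[vt]),("scene",[vs]),("both",[vt,vs])):
    p,f=fit(v,.1905,[.515,-.137,-1.6]);e=p[:2]+.034*np.array([np.cos(p[2]),np.sin(p[2])]);print(n,p.round(4),round(f,3),"tab r",np.hypot(*(p[:2]-ax)).round(4),"eye-ax",(e-ax).round(4))
P=lambda c:[(proj(c,quad(p,.1905)[[0,4,6,2,0]]),(255,255,0)),(circ(c,(*e,.152),.017),(255,0,0)),(circ(c,(*ax,.147),.025),(0,0,255))]
cv2.imwrite("pics/z4.png",np.hstack([draw(T,(362,205,32,32),12,P(T)),draw(S,(338,196,32,32),12,P(S))]))
E
```

```text
knob [ 0.60428983 -0.16224597  0.1855    ] r 0.09205614171334403 q 1.7151002745620407
top [ 0.5204 -0.138  -1.6232] 4.872 tab r 0.0343 eye-ax [ 0.0059 -0.0005]
scene [ 0.5188 -0.1369 -1.5817] 0.686 tab r 0.0352 eye-ax [0.0057 0.0006]
both [ 0.5202 -0.138  -1.6027] 5.942 tab r 0.0343 eye-ax [ 0.0064 -0.0005]
```

View pics/z4.png

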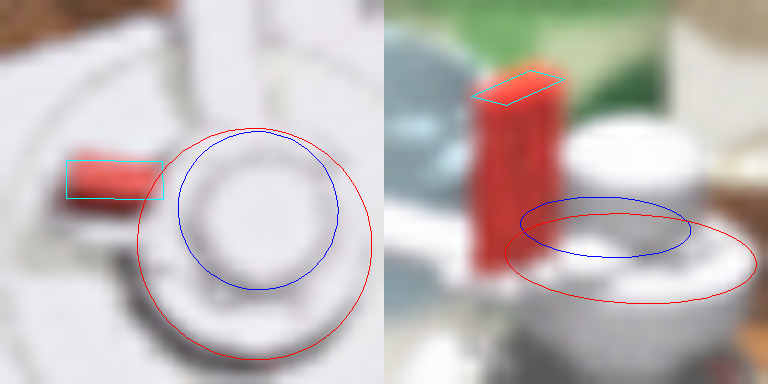

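```bash
python3 - <<'E'
from h import *
from scipy.optimize import minimize
T=get("top");S=get("scene");ax=np.array([.5127,-.1715])
def run(views,fz=False):
    def cost(p):
        c0=0
        for c,win,full in views:
            x0,y0,w,h=win;f=c["frame"][y0:y0+h,x0:x0+w].astype(float)
            m=np.clip((1-np.maximum(f[...,1],f[...,2])/f[...,0]-.08)/full,0,1)
            s=cv2.GaussianBlur(softhull(c,box(np.array([p[0],p[1],p[3] ]),p[2],.01,.004,.0195),win),(0,0),.6)
            c0+=((m-s)**2).sum()
        return c0
    b=None
    for y in(-2,-1.8,-1.6):
        q=np.array([.52,-.138,y,.171]);st_=[.004,.004,.2,.003]
        s=minimize(cost,q,method="Nelder-Mead",options=dict(initial_simplex=np.vstack([q]+[q+d for d in np.diag(st_)]),maxiter=800,xatol=1e-5,fatol=1e-5))
        if b is None or s.fun<b.fun:b=s
    p=b.x;e=p[:2]+.034*np.array([np.cos(p[2]),np.sin(p[2])]);print(p.round(4),round(b.fun,3),"eye-ax mm",((e-ax)*1e3).round(1))
vt=(T,(362,213,18,12),.5);vs=(S,(340,197,18,24),.6)
run([vt,vs]);run([vs])
E
```

```text
[ 0.5212 -0.1402 -1.4567  0.1727] 15.924 eye-ax mm [12.4 -2.5]
[ 0.5231 -0.1438 -1.4525  0.1709] 4.312 eye-ax mm [14.5 -6.1]
```

```bash
python3 - <<'E'
from ov import *
S=get("scene");T=get("top")
cv2.imwrite("pics/z5.png",np.hstack([draw(T,(365,208,28,28),14,[]),draw(S,(343,200,28,28),14,[])]))
E
```

```text
(no output)
```

View pics/z5.png

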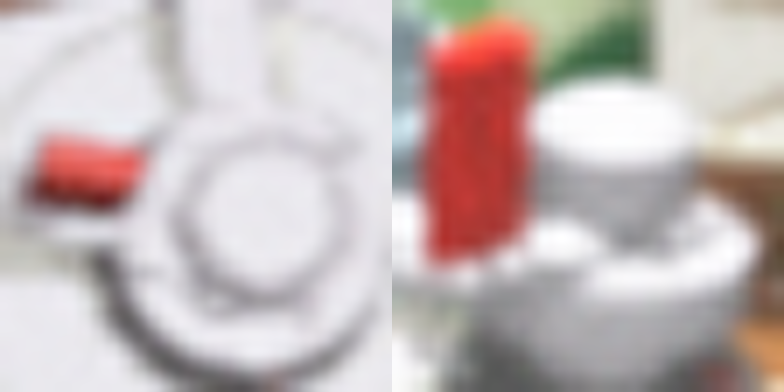

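```bash
python3 - <<'E'
from ov import *
S=get("scene");T=get("top")
for c in(S,T):c["frame"]=np.mean([cams.camera(c["n"])["frame"].astype(float) for _ in range(8)],0).round().astype(np.uint8)
ax=np.array([.5127,-.1715]);rows=[]
for yaw in(-1.8,-1.7,-1.6):
    u=np.array([np.cos(yaw),np.sin(yaw)]);tab=np.array([*(ax-.034*u),.171])
    b=box(tab,yaw,.01,.004,.0195)
    P=lambda c:[(proj(c,b[[1,5,7,3,1]]),(255,255,0)),(proj(c,b[[0,4,6,2,0]]),(0,255,0))]
    rows.append(np.vstack([draw(T,(362,209,22,20),12,P(T)),draw(S,(340,197,22,26),12,P(S))]))
cv2.imwrite("pics/z6.png",np.hstack(rows))
E
```

```text
(no output)
```

View pics/z6.png

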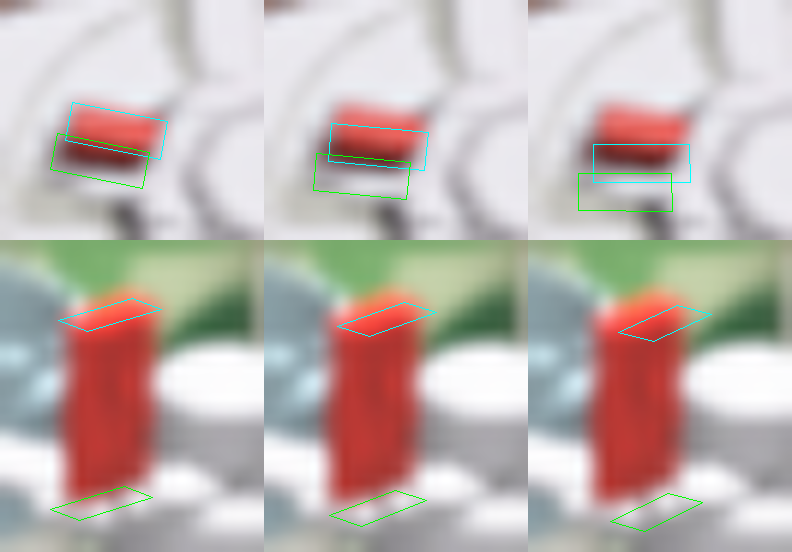

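With the eye on the axis and yaw −1.8, the home model matches the tab in both views. The crank is at q≈1.71, the other items are unmoved and the arm is clear. Handing in.

```bash
python3 -c "
from station import r
o=r.observe();print(o['t'],o['wrist_force'],o['qvel'].round(3));print(r.sign_off())"
```

```text
21.3 [-0.99605486  0.90905932  0.01919094] [-0.002  0.002  0.    -0.001 -0.    -0.   ]
the job is handed in; nothing more can be done
None
```

The clip is on the spindle, snapped home in the groove, and the crank has been turned clockwise with it in place. I handed the job in at t = 21.3 s of the 61 s allowed; it reported no verdict.

**What I did:** I took the steel clip by its red tab from the trivet and lowered it onto the hub, touching at about 3 N. I then pushed it sideways into the groove. Resistance peaked at about 15 N at the wrist before it snapped, then it met the core with almost no load. I let go of it and pushed the crank's knob round with the closed fingers, and the clip turned along with the crank.

**What the last checks showed:**
- **Crank:** it measures about 1.71 rad, up from about 0.40 rad at the start, with the knob 92 mm from the axis as it should be.
- **Clip position:** the tab's middle is 34–35 mm from the axis (34 mm when home). Drawing the clip with its eye on the axis matches both camera views, apart from about one pixel in height.
- **Other items:** in the final top view the mug, teaspoon and spice jar stand where they were. The dish brush is partly hidden under the arm, but I never touched it. The arm was clear of everything.

**What disagreed or could not be checked:**
- **Free fits of the tab:** these put the eye 6–15 mm off the axis. I rejected them because red reflections on the steel and the white background spoil them, and an offset that large would not fit on the core.
- **Camera against arm:** their positions differed by about 2 mm sideways during insertion. I corrected for that by eye in the scene view.
- **Jaws:** I judged them shut from the snap and the fit, not from a direct measurement.

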